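# Sort spices, medicines and washing-up liquid back into their homes

### The arm

A 7-joint arm with a two-finger parallel gripper is mounted at the origin on a cart in front of the work surface, level with it; the furniture and walls round the work are solid. World frame = base frame: x ahead of the robot, y to its left, z up, the work surface at z = 0. Lengths are in m, angles in degrees, forces in N, time in s.
With the tool pointing down it reaches from about 0.425 to 0.875 m from the base axis. Payload 4.7 kg.
Tool frame: the origin (TCP) lies midway between the tips of the shut fingers; the grasp point (between the pads) lies 19 mm behind it (env.grip_point_offset is the distance from the TCP to the grasp point, in m); z points along the fingers, y is the line along which they close (so a half turn about z gives the same grasp; the last joint's range is limited). The gripper opens to 87 mm and grips with 3 to 60 N. Pads are 19 mm wide; open, the fingers measure 117 mm over their backs; the gripper's body (75 mm by 190 mm) begins 51 mm behind the grasp point.
Start: joints at [-71.213, 18.392, -4.016, 83.108, 1.295, 78.541, -3.26], TCP at [0.201, 0.618, 0.223] pointing down, gripper open.
Joint ranges: [-163.93, 163.93], [-17.29, 119.83], [-79.2, 71.16], [3.27, 140.29], [-89.18, 269.18], [5.43, 117.66], [-154.24, 154.24]. Speed limits (degrees/s): [147.25, 147.25, 180, 180, 180, 180, 180].

### API

Orientations are given as [roll, pitch, yaw] about the fixed x, y, z axes, in that order (R = Rz(yaw) Ry(pitch) Rx(roll)).
In Python, from cell import env gives the robot as it stands.
- The arm moves only by the shell command python3 -m jog 'ROWS' [FORCE]. ROWS is JSON, a list of rows, each a list of 7 numbers: the shift along the tool's x, y, z in m, then the turn, a rotation vector about the tool's x, y, z in rad, then the finger opening in m, from 0 to 0.087. A call has 1 to 12 rows; each row shifts and turns the commanded pose from where the row before left it, along the tool's axes as they then stand; what a row does not reach is not made up. A row lasts 1/12 s, in which the tool goes at most 41.7 mm and 7.16 degrees, less where a joint would pass 70% of its speed; a pose out of reach is approached as far as the arm can. A call is refused whole if a number of a shift passes 0.0417 or a number of a turn 0.125, either way. A call with a gripper value outside its range is refused whole. The fingers move at their own pace and stop on an object; FORCE is the grip in N (left out, the last holds). Time passes only in rows, so rows that do not move let the fingers close. It gives the time, the measured TCP pose, the force, the opening and the grip force at its end, in the units of the state.
- env.get_obs(): the state, without advancing time (a new reading comes with each control period).
- env.read_camera(name): name is "scene" or "side" or "wrist"; returns the picture (480x640x3 uint8, blue, green, red); there is no depth.
- env.get_calibration(name): a dict with "fov_y" (degrees; the focal length in pixels is half the picture's height over the tangent of half this angle, whatever the lens; pixels are square), "cx", "cy" (the principal point, pixels), "pose" (4x4, takes a point from camera to world coordinates). Camera axes: x right, y up, looking along -z (the intrinsics and any distortion apply to the point x, -y, -z); pixel columns grow to the right and rows downward; lengths in m; the calibration is good to about 2 mm. A picture is of the moment at which its call begins: read the wrist's pose just before it. get_calibration takes no time and is no camera call; for the wrist camera it gives the pose at the moment of the call.
- env.sign_off(): hands the job in; it is judged then, once.
The state is a dict: "time_s": time; "qpos": joint angles; "joint_velocities": joint speeds; "effort": joint torques, N m; "tool_pos": TCP position; "tool_rot": TCP orientation; "force": force on the tool from outside, world axes, zero at the start; "wrist_torque": the same for the moment, N m; "grip_width": finger opening in m; "grasp_force": force on a finger pad.
Only numpy, scipy, OpenCV 4.12 (cv2) and the standard library are available. Lean on these libraries where they do the work, as an engineer would, in place of code of your own. Each camera call takes 0.05 s, during which the arm holds its last target. There are 200 camera calls.

### The job

Spices, medicines and the washing-up liquid have got mixed up on the worktop. Stand the two spice jars in the wooden spice rack, one in each bay, the tablet bottle and the dropper bottle in the white medicine basket, and the washing-up liquid in the empty bay of the steel sink caddy, all upright on the floor of their place. Set them down rather than dropping them, and tip none of them over on the way.

Things in the scene. Friction and masses are not known exactly. Their poses are not given: they have to be found in the camera images.
- spice_slim: The slimmer spice jar: straight cylinder with a flat dark brown screw cap of nearly the same width, 41 mm across, 105 mm high (cap from 84 mm up, 40 mm across). About 0.11 kg. Upright and loose on the worktop. Origin: centre of its underside, z up. Fixed tall bystander: blender, 0.35 m high, 0.09 m radius about x 0.65, y -0.185.
- spice_wide: The wider spice jar: straight cylinder with a flat green screw cap of nearly the same width, 46 mm across, 106 mm high (cap from 85 mm up, 45 mm across). About 0.11 kg. Upright and loose on the worktop. Origin: centre of its underside, z up. Fixed tall bystanders: flag pole, 0.43 m high, at x 0.445, y -0.38; clay water filter, 0.47 m, 0.13 m radius about 0.71, -0.40.
- tablet_bottle: Tablet bottle: squat dark bottle, 2 cm shorter than the spice jars, with a wide black cap: 48 mm across, 86 mm high; body to 70 mm, above it the cap, 46 mm across. About 0.08 kg. Upright and loose on the worktop. Origin: centre of its underside, z up. Fixed tall bystanders: two bottles, 0.22 and 0.27 m high, at x 0.40, y 0.105 and 0.16; a tube, 0.38 m, at 0.355, -0.11.
- dropper_bottle: Dropper bottle: slim amber bottle with a thin black rubber bulb on top. Body 33 mm across, straight to about 60 mm, then a collar 24 mm across (62 to 77 mm), then the bulb, 12 mm across, to 102 mm. About 0.07 kg. Upright and loose on the worktop. Origin: centre of its underside, z up.
- dish_soap: Washing-up liquid: the tallest of the five bottles, pale blue, oval body 35 mm (its x) by 43 mm (its y), 130 mm high, with a round cap 39 mm across from 102 mm up. About 0.12 kg. Upright and loose on the worktop. Origin: centre of its underside, z up. Fixed bystanders: squat jar, 100 mm high, at x 0.535, y 0.08; cube, 70 mm, at 0.57, -0.01; red box, 90 mm, at 0.43, 0.265.
- spice_rack: Spice rack, fixed: light wooden tray with two square bays side by side along its y, both free; 139 mm (y) by 72 mm (x). Bays 62 x 62 mm inside, centred at x = 0, y = -33.5 and +33.5 mm, floor 8 mm above the worktop; rails along y 30 mm high, partition 26, end boards 44 (all 5 mm thick). Origin: centre of the underside, on the worktop, z up.
- basket: White lattice basket for medicines, open on top, fixed: 96 mm (x) by 146 mm (y), rim 62 mm above the worktop, 88 x 138 mm inside, cork-lined floor 5 mm above the worktop. Empty; room for two bottles side by side along y (say at y = -33 and +33 mm). Origin: centre of the underside, on the worktop, z up.
- sink_caddy: Steel sink caddy, fixed: open box 86 mm (x) by 150 mm (y), rim 47 mm above the worktop, with a divider across the middle. The -y bay holds a scrubbing brush with a wooden knob (top 74 mm above the worktop); the +y bay is empty, 80 (x) by 70 mm (y) inside, centre x = 0, y = +37 mm, floor 6 mm above the worktop. Origin: centre of the underside, on the worktop, z up.

How it is judged (in metres and radians):
At the end, for the whole second after the job is handed in: One spice jar in each bay of the rack (within 12 mm of its centre), tablet and dropper bottle inside the basket, the washing-up liquid in the caddy's empty bay (within 24 mm of its centre along the caddy), all on the floor there, upright within 7 degrees, let go and at rest ((((x of spice_slim in the frame of spice_rack between -0.012 and 0.012 m and y of spice_slim in the frame of spice_rack between 0.0215 and 0.0455 m and z of spice_slim in the frame of spice_rack between 0.004 and 0.012 m) and (x of spice_wide in the frame of spice_rack between -0.012 and 0.012 m and y of spice_wide in the frame of spice_rack between -0.0455 and -0.0215 m and z of spice_wide in the frame of spice_rack between 0.004 and 0.012 m)) or ((x of spice_slim in the frame of spice_rack between -0.012 and 0.012 m and y of spice_slim in the frame of spice_rack between -0.0455 and -0.0215 m and z of spice_slim in the frame of spice_rack between 0.004 and 0.012 m) and (x of spice_wide in the frame of spice_rack between -0.012 and 0.012 m and y of spice_wide in the frame of spice_rack between 0.0215 and 0.0455 m and z of spice_wide in the frame of spice_rack between 0.004 and 0.012 m))) and x of tablet_bottle in the frame of basket between -0.025 and 0.025 m and y of tablet_bottle in the frame of basket between -0.05 and 0.05 m and z of tablet_bottle in the frame of basket between 0.001 and 0.01 m and x of dropper_bottle in the frame of basket between -0.032 and 0.032 m and y of dropper_bottle in the frame of basket between -0.056 and 0.056 m and z of dropper_bottle in the frame of basket between 0.001 and 0.01 m and x of dish_soap in the frame of sink_caddy between -0.03 and 0.03 m and y of dish_soap in the frame of sink_caddy between 0.0127 and 0.0607 m and z of dish_soap in the frame of sink_caddy between 0.002 and 0.011 m and angle between each of spice_slim, spice_wide, tablet_bottle, dropper_bottle, dish_soap's own z axis and vertical below 0.12 rad and linear speed of each of spice_slim, spice_wide, tablet_bottle, dropper_bottle, dish_soap below 0.02 m/s); the robot touches nothing.
It fails at once if one of the five things is tipped over (more than about 35 degrees) (angle between any of spice_slim, spice_wide, tablet_bottle, dropper_bottle, dish_soap's own z axis and vertical above 0.6 rad).
It fails at once if one of the five is dropped: out of the fingers it moves faster than 0.8 m/s (a fall of more than about 3 cm) ((linear speed of spice_slim above 0.8 m/s and contact force between spice_slim and the fingers below 0.05 N) or (linear speed of spice_wide above 0.8 m/s and contact force between spice_wide and the fingers below 0.05 N) or (linear speed of tablet_bottle above 0.8 m/s and contact force between tablet_bottle and the fingers below 0.05 N) or (linear speed of dropper_bottle above 0.8 m/s and contact force between dropper_bottle and the fingers below 0.05 N) or (linear speed of dish_soap above 0.8 m/s and contact force between dish_soap and the fingers below 0.05 N)).
It also fails if it takes over 136 s, if anything falls off the work surface, if the arm or the gripper's body presses on something with over 40 N, if the wrist force passes 120 N, or if a joint passes its speed limit or range.

## Working session

There is one attempt and no reset: what is moved stays moved. The work goes in short steps, Python scripts to look and compute and a shell command to move; the robot and the scene stay as the last step left them, time stands still between calls to the robot, and variables do not carry over. Pictures are saved under pics/ and viewed, at most 14 in all, crops included, and the job is handed in when it is done.

```bash
ls; mkdir -p pics; python3 - <<'E'
from cell import env
import cv2,numpy as np
np.set_printoptions(precision=4,suppress=True)
for n in("scene","side","wrist"):
    c=env.get_calibration(n);print(n,c)
    cv2.imwrite(f"pics/{n}0.png",env.read_camera(n))
o=env.get_obs();print(o)
E
```

```text
pics
scene {'fov_y': 45.49433275806096, 'cx': 318.4205056833248, 'cy': 243.81724992815842, 'pose': array([[ 0.9035,  0.3819, -0.1945,  0.2882],
       [-0.4286,  0.8035, -0.4132, -0.507 ],
       [-0.0016,  0.4567,  0.8896,  1.3159],
       [ 0.    ,  0.    ,  0.    ,  1.    ]])}
side {'fov_y': 42.34274094360305, 'cx': 320.789844424325, 'cy': 230.28939773076965, 'pose': array([[-0.6282, -0.5256,  0.5737,  1.2941],
       [ 0.7781, -0.422 ,  0.4653,  0.6585],
       [-0.0025,  0.7386,  0.6741,  0.8856],
       [ 0.    ,  0.    ,  0.    ,  1.    ]])}
wrist {'fov_y': 71.80759039386766, 'cx': 318.0222135823075, 'cy': 240.39979924745623, 'pose': array([[ 0.3082, -0.9105, -0.2758,  0.1237],
       [ 0.9513,  0.2948,  0.0898,  0.6428],
       [-0.0005, -0.2901,  0.957 ,  0.3831],
       [ 0.    ,  0.    ,  0.    ,  1.    ]])}
{'time_s': 0.15, 'qpos': array([-71.2125,  18.429 ,  -4.0167,  83.1589,   1.2964,  78.5416,
        -3.2612]), 'joint_velocities': array([-0.0439, -0.1343, -0.0359, -0.2638,  0.1129,  0.0569, -0.0449]), 'effort': array([  0.0002, -49.1795,  -0.4046, -31.2879,  -0.064 ,   0.0403,
         0.0001]), 'tool_pos': array([0.2006, 0.6178, 0.2217]), 'tool_rot': array([-179.9158,    0.0061,  162.0221]), 'force': array([-0.4717,  0.8045,  0.2841]), 'wrist_torque': array([-0.0392,  0.0146,  0.0005]), 'grasp_force': 0.0, 'grip_width': 0.08721490777168955}
```

View pics/scene0.png

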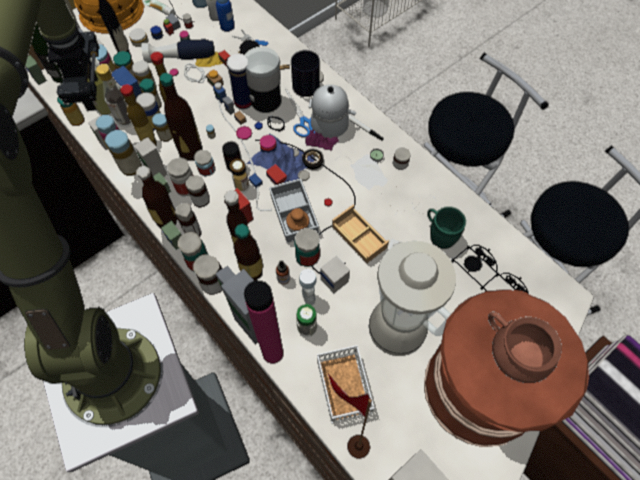

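View pics/side0.png

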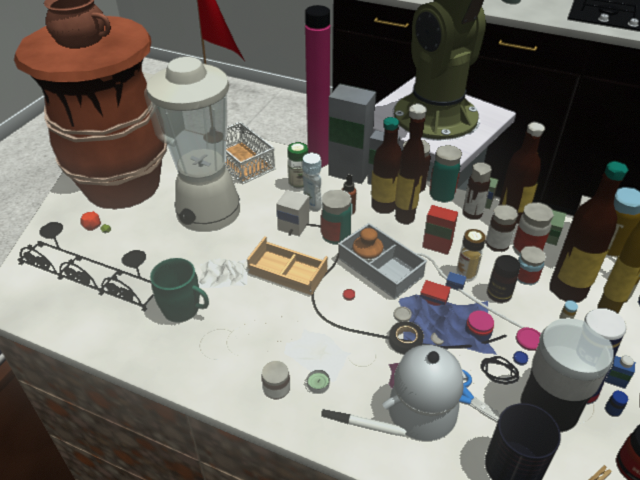

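```bash
python3 - <<'E'
import cv2
a=cv2.imread("pics/scene0.png")[130:430,130:430]
cv2.imwrite("pics/s1.png",cv2.resize(a,(600,600),interpolation=cv2.INTER_CUBIC))
a=cv2.imread("pics/side0.png")[110:310,220:560]
cv2.imwrite("pics/d1.png",cv2.resize(a,(800,470),interpolation=cv2.INTER_CUBIC))
E
```

```text
(no output)
```

View pics/s1.png

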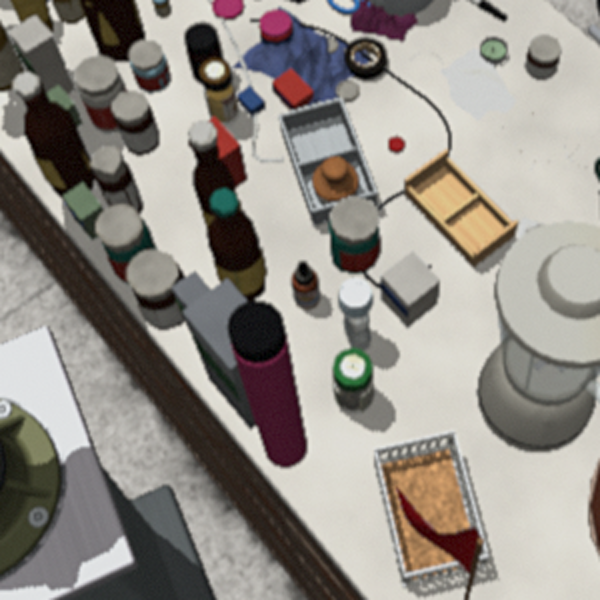

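View pics/d1.png

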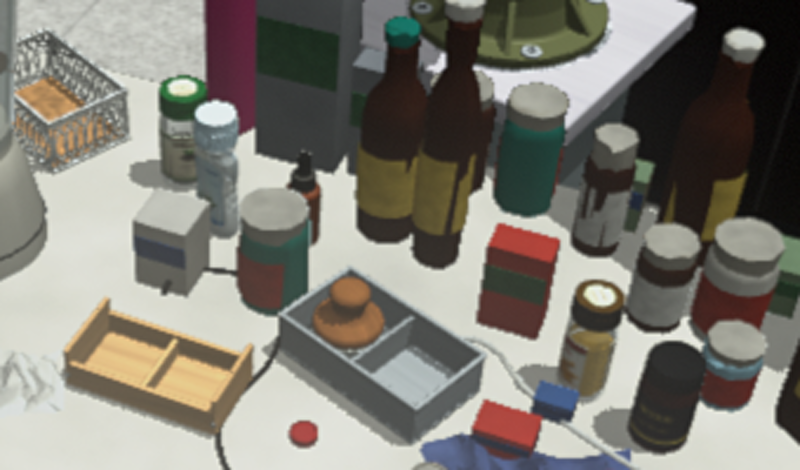

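```bash
cat > h.py <<'E'
import numpy as np
from cell import env
np.set_printoptions(precision=4,suppress=True)
def ray(c,u,v):
    f=240/np.tan(np.radians(c["fov_y"]/2)); P=c["pose"]
    d=P[:3,:3]@np.array([(u-c["cx"])/f,-(v-c["cy"])/f,-1.]); return P[:3,3],d/np.linalg.norm(d)
def onplane(c,u,v,z):
    o,d=ray(c,u,v); return o+d*(z-o[2])/d[2]
def tri(rs):
    A=0;b=0
    for o,d in rs:
        M=np.eye(3)-np.outer(d,d);A=A+M;b=b+M@o
    return np.linalg.solve(A,b)
E
python3 - <<'E'
from h import *
S=env.get_calibration("scene");D=env.get_calibration("side")
s=lambda u,v:(130+u/2-.25,130+v/2-.25); d=lambda u,v:(220+u/2.353-.3,110+v/2.353-.3)
for n,a,b,h in [("slim",(214,70),(600,295),.105),("tab",(203,35),(675,352),.086),("wide",(354,367),(183,85),.106),("soap",(357,288),(215,107),.13),("drop",(304,265),(305,155),.102)]:
    print(n,tri([ray(S,*s(*a)),ray(D,*d(*b))]),onplane(S,*s(*a),h)[:2],onplane(D,*d(*b),h)[:2])
for n,z,L in [("caddy",.047,[(281,108),(337,97),(383,197),(312,215)]),("rack",.044,[(406,190),(446,153),(517,228),(474,258)]),("basket",.062,[(375,452),(454,434),(492,575),(405,583)])]:
    P=np.array([onplane(S,*s(*p),z)[:2] for p in L]);print(n,P.tolist(),P.mean(0))
for n,z,L in [("caddy",.047,[(281,312),(350,268),(484,352),(413,412)]),("rack",.044,[(66,350),(107,303),(253,350),(215,398)])]:
    P=np.array([onplane(D,*d(*p),z)[:2] for p in L]);print(n,P.tolist(),P.mean(0))
E
```

```text
slim [0.4616 0.3504 0.1053] [0.4615 0.3508] [0.4616 0.3501]
tab [0.4702 0.42   0.0915] [0.4718 0.4227] [0.4629 0.4192]
wide [ 0.4527 -0.091   0.1083] [ 0.4543 -0.0915] [ 0.4487 -0.0923]
soap [ 0.492 -0.018  0.138] [ 0.4939 -0.0152] [ 0.4828 -0.0249]
drop [0.4548 0.0533 0.0969] [0.455  0.0499] [0.459  0.0579]
caddy [[0.5271758088008879, 0.2975708246560316], [0.6009510902074733, 0.28164279744965826], [0.5909643040166437, 0.1192857370107342], [0.49951497027852587, 0.13428030160561544]] [0.5547 0.2082]
rack [[0.6224380061106067, 0.11737098829232917], [0.6931195293115906, 0.14431598396311185], [0.7237948841924098, 0.009100807714096937], [0.65605213715545, -0.004710202856928247]] [0.6739 0.0665]
basket [[0.4392450421426438, -0.17783501093878307], [0.5285363749985398, -0.1972966320021804], [0.4945849416355888, -0.35229588292052094], [0.4072348345913769, -0.3199824949626796]] [ 0.4674 -0.2619]
caddy [[0.5850726732752319, 0.12972786455748764], [0.5041037890907907, 0.142446516103773], [0.5193053703259722, 0.28689642458927467], [0.6102556163505081, 0.27883450660628906]] [0.5547 0.2095]
rack [[0.7280310849143845, 0.018587944642640464], [0.6657711019578088, 0.00655532941145609], [0.632480023601131, 0.13754513373324417], [0.6931209562764675, 0.14746288972918564]] [0.6799 0.0775]
```

```bash
cat >> h.py <<'E'
from scipy.spatial.transform import Rotation as Ro
def go(pts,yaw=None,R=None,p=None):
    """world waypoints (TCP) -> tool-axes shifts; turn to yaw first (closing axis = tool y)"""
    o=env.get_obs()
    R=Ro.from_euler("xyz",o["tool_rot"],degrees=True) if R is None else R; p=o["tool_pos"] if p is None else p
    if yaw is not None:
        T=Ro.from_euler("xyz",[180,0,yaw],degrees=True); print("turn",(R.inv()*T).as_rotvec()); R=T
    for q in pts:
        q=np.array(q,float); d=R.inv().apply(q-p); print("shift",d,"rows>=%d"%np.ceil(abs(d).max()/.0416)); p=q
    return R,p
def obs():
    o=env.get_obs();print(o["time_s"],o["tool_pos"],o["tool_rot"],"F",o["force"],"w",o["grip_width"],o["grasp_force"])
E
python3 - <<'E'
from h import *
go([(0.2006,.6178,.35),(.40,.39,.35)])
S=env.get_calibration("scene")
for p in [(330,375),(370,410),(366,392),(358,446)]: print([onplane(S,*p,z)[:2] for z in (.43,.36,.3)])
E
```

```text
shift [-0.0001 -0.0002 -0.1283] rows>=4
shift [-0.26   -0.1551  0.0003] rows>=7
[array([ 0.3997, -0.3106]), array([ 0.4086, -0.2951]), array([ 0.4161, -0.2818])]
[array([ 0.4312, -0.3845]), array([ 0.4425, -0.3749]), array([ 0.4521, -0.3666])]
[array([ 0.4382, -0.358 ]), array([ 0.4501, -0.3462]), array([ 0.4602, -0.3361])]
[array([ 0.391 , -0.4229]), array([ 0.3992, -0.4163]), array([ 0.4061, -0.4106])]
```

```bash
python3 -m jog '[[0,0,-0.032,0,0,0,0.087],[0,0,-0.032,0,0,0,0.087],[0,0,-0.032,0,0,0,0.087],[0,0,-0.032,0,0,0,0.087],[-0.037,-0.022,0,0,0,0,0.087],[-0.037,-0.022,0,0,0,0,0.087],[-0.037,-0.022,0,0,0,0,0.087],[-0.037,-0.022,0,0,0,0,0.087],[-0.037,-0.022,0,0,0,0,0.087],[-0.037,-0.022,0,0,0,0,0.087],[-0.037,-0.022,0,0,0,0,0.087],[0,0,0,0,0,0,0.087]]' 15
python3 - <<'E'
from h import *
import cv2
env.read_camera("scene")
obs(); c=env.get_calibration("wrist"); a=env.read_camera("wrist"); np.save("w1.npy",c["pose"]); cv2.imwrite("pics/w1.png",a); print(c["pose"])
E
```

```text
time_s: 1.15
tool_pos: [0.401, 0.39, 0.351]
tool_rot: [-179.9, 0.3, 161.1]
force: [0.9, -0.9, 0.1]
grip_width: 0.0867
grasp_force: 0.0
1.2 [0.3975 0.3941 0.3508] [-179.9655    0.123   161.4148] F [0.005  1.231  0.5916] w 0.08708508775435005 0.0
[[ 0.3182 -0.9066 -0.277   0.3206]
 [ 0.948   0.3045  0.0923  0.4199]
 [ 0.0006 -0.292   0.9564  0.5122]
 [ 0.      0.      0.      1.    ]]
```

View pics/w1.png

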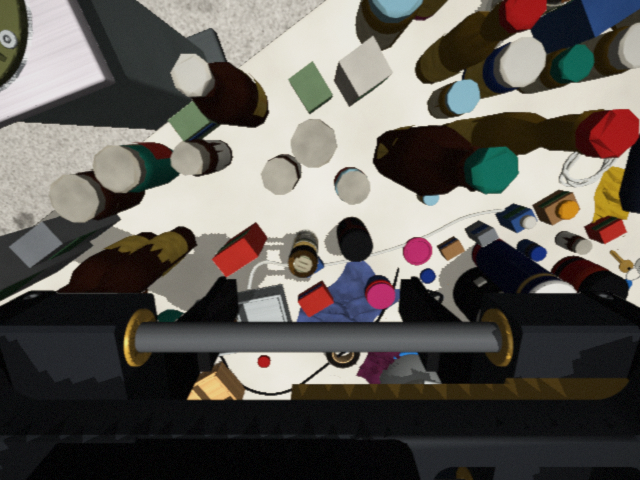

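```bash
python3 -m jog '[[-0.0417,0.022,0,0,0,0,0.087],[-0.0417,0.022,0,0,0,0,0.087],[-0.0417,0.022,0,0,0,0,0.087],[-0.0417,0.022,0,0,0,0,0.087],[0,0,0,0,0,0,0.087],[0,0,0,0,0,0,0.087]]' >/dev/null
python3 - <<'E'
from h import *
c={**env.get_calibration("wrist"),"pose":np.load("w1.npy")}
print(onplane(c,302,263,.105),onplane(c,355,250,.086))
obs();go([(.60,.08,.35)])
E
```

```text
[0.4612 0.3508 0.105 ] [0.4729 0.4219 0.086 ]
1.75 [0.5579 0.4288 0.3458] [-179.6899   -0.1851  162.0234] F [-0.8433  0.5953 -0.208 ] w 0.08707039923848033 0.0
shift [-0.1476 -0.3188 -0.0029] rows>=8
```

```bash
python3 -m jog '[[-0.018,-0.04,0,0,0,0,0.087],[-0.018,-0.04,0,0,0,0,0.087],[-0.018,-0.04,0,0,0,0,0.087],[-0.018,-0.04,0,0,0,0,0.087],[-0.018,-0.04,0,0,0,0,0.087],[-0.018,-0.04,0,0,0,0,0.087],[-0.018,-0.04,0,0,0,0,0.087],[-0.018,-0.04,0,0,0,0,0.087],[0,0,0,0,0,0,0.087],[0,0,0,0,0,0,0.087],[0,0,0,0,0,0,0.087]]' >/dev/null
python3 - <<'E'
from h import *
import cv2
obs(); c=env.get_calibration("wrist"); a=env.read_camera("wrist"); np.save("w2.npy",c["pose"]); cv2.imwrite("pics/w2.png",a)
cv2.imwrite("pics/w2z.png",cv2.resize(a,(800,600),interpolation=cv2.INTER_CUBIC))
E
```

```text
2.6667 [0.5926 0.0986 0.3516] [179.8318   0.0039 162.1842] F [ 0.2606  0.3543 -0.342 ] w 0.08740420547640859 0.0
```

View pics/w2z.png

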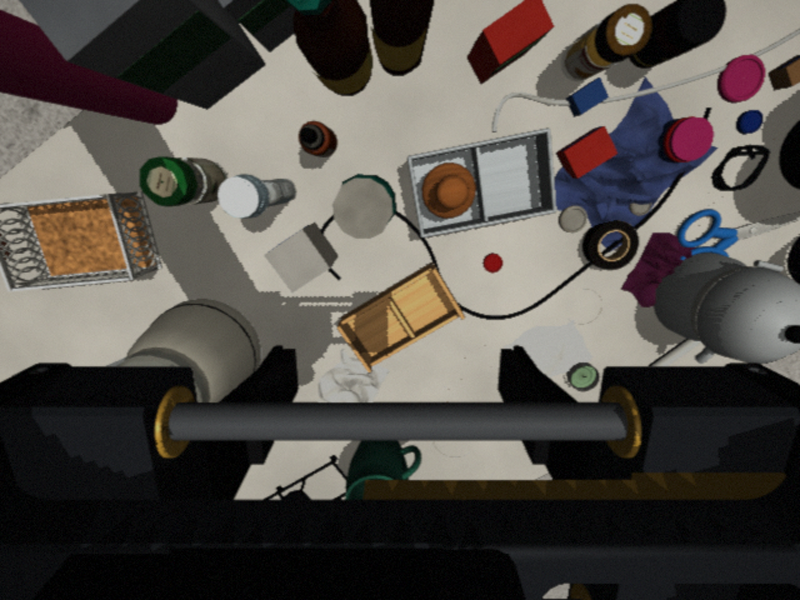

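```bash
python3 - <<'E'
from h import *
c={**env.get_calibration("wrist"),"pose":np.load("w2.npy")}
q=lambda p,z:onplane(c,p[0]*.8-.1,p[1]*.8-.1,z)[:2]
for n,z,p in [("wide",.106,(165,181)),("soap",.13,(237,196)),("drop",.102,(314,136)),("dropcollar",.077,(317,137)),("slim",.105,(630,28))]: print(n,q(p,z))
for n,z,L in [("caddy",.047,[(409,156),(550,129),(554,212),(415,236)]),("rack",.044,[(337,323),(372,370),(465,311),(437,264)]),("basket +y edge",.062,[(112,194),(130,278)])]:
    P=np.array([q(p,z) for p in L]);print(n,P.tolist(),P.mean(0),[np.linalg.norm(P[i]-P[i-1]) for i in range(len(P))])
P=[q(p,.062) for p in[(0,206),(112,194)]];e=P[1]-P[0];print("basket yaw",np.degrees(np.arctan2(-e[0],e[1])))
P=[q(p,0) for p in[(139,194),(158,268)]];print("base edge",P)
E
```

```text
wide [ 0.4542 -0.086 ]
soap [ 0.4891 -0.0183]
drop [0.4595 0.0613]
dropcollar [0.4578 0.06  ]
slim [0.4618 0.3515]
caddy [[0.5013002134025366, 0.14198774066801412], [0.5208587091545536, 0.29036846906449343], [0.6061012364579821, 0.27722328733698476], [0.5843658704513401, 0.12311859464090058]] [0.5532 0.2082] [np.float64(0.08518185283698622), np.float64(0.14966420853213847), np.float64(0.08625012616642937), np.float64(0.155629953564207)]
rack [[0.6558387480654244, 0.0031926851723506205], [0.7276320874755848, 0.023150708122175456], [0.6883938758144739, 0.15367331097473624], [0.6233507039229507, 0.13780012431757346]] [0.6738 0.0795] [np.float64(0.1384725087713738), np.float64(0.07451581217250623), np.float64(0.13629301929948376), np.float64(0.06695201464006414)]
basket +y edge [[0.44238533349988574, -0.16754350251859343], [0.5294911373564236, -0.19348023877241902]] [ 0.4859 -0.1805] [np.float64(0.09088528677951212), np.float64(0.09088528677951212)]
basket yaw -11.973145359876424
base edge [array([ 0.4422, -0.1767]), array([ 0.5306, -0.1972])]
```

```bash
python3 - <<'E'
from h import *
go([(.461,.3506,.30),(.461,.3506,.13),(.461,.3506,.053)],105)
E
```

```text
turn [ 0.0021 -0.0015  0.9996]
shift [ 0.2767 -0.0621  0.0512] rows>=7
shift [ 0.   -0.    0.17] rows>=5
shift [ 0.    -0.     0.077] rows>=2
```

```bash
python3 -m jog '[[0,0,0,0,0,0.125,0.07],[0,0,0,0,0,0.125,0.07],[0,0,0,0,0,0.125,0.07],[0,0,0,0,0,0.125,0.07],[0,0,0,0,0,0.125,0.07],[0,0,0,0,0,0.125,0.07],[0,0,0,0,0,0.125,0.07],[0,0,0,0,0,0.125,0.07],[0,0,0,0,0,0,0.07]]' >/dev/null
python3 -m jog '[[0.0346,-0.0078,0.0064,0,0,0,0.07],[0.0346,-0.0078,0.0064,0,0,0,0.07],[0.0346,-0.0078,0.0064,0,0,0,0.07],[0.0346,-0.0078,0.0064,0,0,0,0.07],[0.0346,-0.0078,0.0064,0,0,0,0.07],[0.0346,-0.0078,0.0064,0,0,0,0.07],[0.0346,-0.0078,0.0064,0,0,0,0.07],[0.0346,-0.0078,0.0064,0,0,0,0.07],[0,0,0,0,0,0,0.07],[0,0,0,0,0,0,0.07],[0,0,0,0,0,0,0.07]]' >/dev/null
python3 - <<'E'
from h import *
import cv2
obs();go([(.461,.3506,.13),(.461,.3506,.053)],105)
E
```

```text
4.3833 [0.4623 0.3487 0.2994] [179.9941   0.0342 104.9825] F [ 0.8982 -0.6176 -0.4321] w 0.07025859562919162 0.0
turn [ 0.0001  0.0006 -0.0003]
shift [ 0.0022 -0.0008  0.1694] rows>=5
shift [ 0.    -0.     0.077] rows>=2
```

```bash
python3 -m jog '[[0.002,-0.001,0.035,0,0,0,0.07],[0,0,0.035,0,0,0,0.07],[0,0,0.035,0,0,0,0.07],[0,0,0.035,0,0,0,0.07],[0,0,0.035,0,0,0,0.07],[0,0,0.035,0,0,0,0.07],[0,0,0.02,0,0,0,0.07],[0,0,0.01,0,0,0,0.07],[0,0,0.006,0,0,0,0.07],[0,0,0,0,0,0,0.07]]'
python3 -m jog '[[0,0,0,0,0,0,0.03],[0,0,0,0,0,0,0.03],[0,0,0,0,0,0,0.03],[0,0,0,0,0,0,0.03],[0,0,0,0,0,0,0.03],[0,0,0,0,0,0,0.03],[0,0,0,0,0,0,0.03],[0,0,0,0,0,0,0.03]]' 12
python3 -m jog '[[0,0,-0.01,0,0,0,0.03],[0,0,-0.03,0,0,0,0.03],[0,0,-0.035,0,0,0,0.03],[0,0,-0.035,0,0,0,0.03],[0,0,-0.035,0,0,0,0.03],[0,0,-0.035,0,0,0,0.03],[0,0,0,0,0,0,0.03],[0,0,0,0,0,0,0.03]]'
python3 - <<'E'
from h import *
obs();go([(.6673,.1114,.23),(.6673,.1114,.061)],105)
E
```

```text
time_s: 5.22
tool_pos: [0.462, 0.3491, 0.0533]
tool_rot: [-180.0, 0.0, 104.7]
force: [-0.1, 0.6, -0.4]
grip_width: 0.0698
grasp_force: 0.0
time_s: 5.88
tool_pos: [0.4619, 0.3501, 0.054]
tool_rot: [179.9, -0.0, 104.7]
force: [1.0, 0.5, 3.6]
grip_width: 0.0402
grasp_force: 12.0
time_s: 6.55
tool_pos: [0.4623, 0.3504, 0.2362]
tool_rot: [179.8, -0.1, 104.7]
force: [-0.2, 0.2, -1.8]
grip_width: 0.0404
grasp_force: 12.0
6.55 [0.4623 0.3504 0.2362] [179.7583  -0.1326 104.7234] F [-0.1777  0.2105 -1.8286] w 0.04044131668586825 11.998404858168215
turn [ 0.0042 -0.0023 -0.0048]
shift [-0.2839  0.1361  0.0062] rows>=7
shift [ 0.    -0.     0.169] rows>=5
```

```bash
python3 -m jog '[[-0.02,0.009,0,0,0,0,0.03],[-0.0353,0.017,0,0,0,0,0.03],[-0.0353,0.017,0,0,0,0,0.03],[-0.0353,0.017,0,0,0,0,0.03],[-0.0353,0.017,0,0,0,0,0.03],[-0.0353,0.017,0,0,0,0,0.03],[-0.0353,0.017,0,0,0,0,0.03],[-0.0353,0.017,0,0,0,0,0.03],[-0.0168,0.008,0,0,0,0,0.03],[0,0,0,0,0,0,0.03],[0,0,0,0,0,0,0.03]]' >/dev/null
python3 -m jog '[[0,0,0.03,0,0,0,0.03],[0,0,0.03,0,0,0,0.03],[0,0,0.03,0,0,0,0.03],[0,0,0.03,0,0,0,0.03],[0,0,0,0,0,0,0.03],[0,0,0,0,0,0,0.03],[0,0,0,0,0,0,0.03]]' >/dev/null
python3 - <<'E'
from h import *
import cv2
obs();go([(.6673,.1114,.1),(.6673,.1114,.0625)],105)
c=env.get_calibration("wrist");cv2.imwrite("pics/w3.png",env.read_camera("wrist"));np.save("w3.npy",c["pose"])
cv2.imwrite("pics/sc3.png",env.read_camera("scene"))
cv2.imwrite("pics/sd3.png",env.read_camera("side"))
E
```

```text
8.05 [0.6655 0.1111 0.1149] [179.9085  -0.0309 104.8135] F [ 0.5422  0.5779 -0.0251] w 0.04054009160918517 11.998239193344489
turn [ 0.0016 -0.0005 -0.0033]
shift [-0.0002  0.0018  0.0149] rows>=1
shift [ 0.     -0.      0.0375] rows>=1
```

View pics/w3.png

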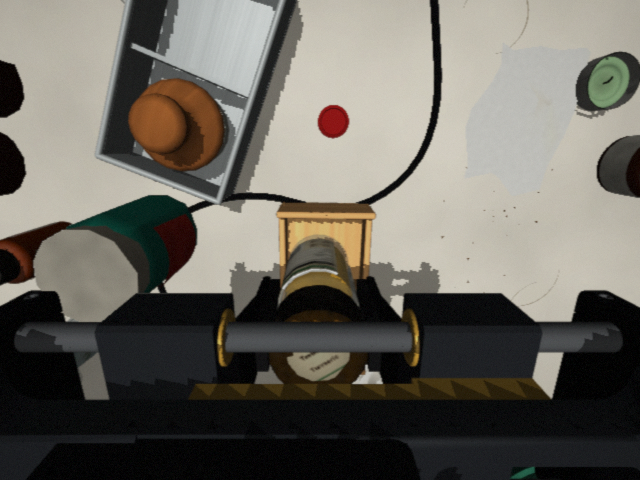

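```bash
python3 - <<'E'
from h import *
c={**env.get_calibration("wrist"),"pose":np.load("w3.npy")}
for z,L in [(0,[(280,204),(372,204)]),(.044,[(277,216),(375,216)])]:
    P=np.array([onplane(c,*p,z)[:2] for p in L]); e=P[1]-P[0]; e/=np.linalg.norm(e); m=P.mean(0)
    yaw=np.arctan2(e[1],e[0]); ax=np.array([-np.sin(yaw),np.cos(yaw)])
    print(P.tolist(),np.linalg.norm(P[1]-P[0]),np.degrees(yaw),"mid",m,"centre",m-ax*.0695,"bay+",m-ax*.036)
E
```

```text
[[0.6266446985510201, 0.13070719035843267], [0.7016356726205726, 0.15055266453332816]] 0.07757247602807799 14.822854341638713 mid [0.6641 0.1406] centre [0.6819 0.0734] bay+ [0.6734 0.1058]
[[0.6292883639490027, 0.13087108990378937], [0.6971744704328338, 0.14883218410416943]] 0.0702219649284252 14.819572410466352 mid [0.6632 0.1399] centre [0.681  0.0727] bay+ [0.6724 0.105 ]
```

```bash
python3 - <<'E'
from h import *
go([(.672,.1065,.1),(.672,.1065,.0625)],105)
E
python3 -m jog '[[-0.0065,0.005,0,0,0,0,0.03],[0,0,0.02,0,0,0,0.03],[0,0,0.014,0,0,0,0.03],[0,0,0.007,0,0,0,0.03],[0,0,0.005,0,0,0,0.03],[0,0,0.003,0,0,0,0.03],[0,0,0,0,0,0,0.03],[0,0,0,0,0,0,0.03]]'
```

```text
turn [ 0.0042 -0.0002 -0.0044]
shift [-0.0051  0.0043  0.0161] rows>=1
shift [ 0.     -0.      0.0375] rows>=1
time_s: 8.87
tool_pos: [0.6719, 0.1049, 0.0648]
tool_rot: [180.0, -0.0, 104.7]
force: [-0.6, 0.6, -1.1]
grip_width: 0.0403
grasp_force: 12.0
```

```bash
python3 -m jog '[[0,0,0.0015,0,0,0,0.03],[0,0,0.0015,0,0,0,0.03],[0,0,0,0,0,0,0.03],[0,0,0,0,0,0,0.03]]'
python3 -m jog '[[0,0,0,0,0,0,0.045],[0,0,0,0,0,0,0.055],[0,0,0,0,0,0,0.065],[0,0,0,0,0,0,0.065],[0,0,0,0,0,0,0.065],[0,0,-0.02,0,0,0,0.065],[0,0,-0.04,0,0,0,0.065],[0,0,-0.04,0,0,0,0.065],[0,0,-0.04,0,0,0,0.065],[0,0,-0.04,0,0,0,0.065],[0,0,-0.03,0,0,0,0.065],[0,0,0,0,0,0,0.065]]'
python3 - <<'E'
from h import *
import cv2
cv2.imwrite("pics/w4.png",env.read_camera("wrist"));np.save("w4.npy",env.get_calibration("wrist")["pose"]);obs()
E
```

```text
time_s: 9.2
tool_pos: [0.6722, 0.1049, 0.0621]
tool_rot: [179.9, -0.0, 104.7]
force: [0.8, 0.5, 0.9]
grip_width: 0.0407
grasp_force: 12.0
time_s: 10.2
tool_pos: [0.6748, 0.1048, 0.2802]
tool_rot: [179.2, 0.0, 104.7]
force: [1.0, -0.7, 0.9]
grip_width: 0.0649
grasp_force: 0.0
10.25 [0.6737 0.1046 0.2764] [179.5119   0.0208 104.715 ] F [ 0.4085  0.2306 -0.7653] w 0.06487431136360837 0.0
```

View pics/w4.png

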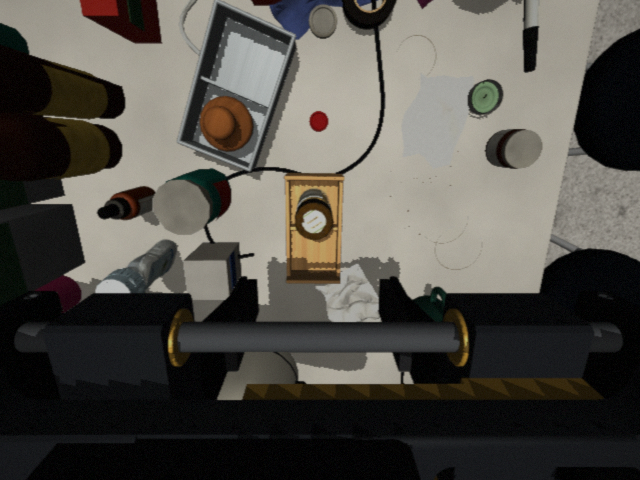

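```bash
python3 - <<'E'
from h import *
c={**env.get_calibration("wrist"),"pose":np.load("w4.npy")}
L=[(285,180),(344,179),(342,284),(287,284)]
P=np.array([onplane(c,*p,.044)[:2] for p in L]);m=P.mean(0);print(P.tolist(),m,[np.linalg.norm(P[i]-P[i-1]) for i in range(4)])
e=P[:2].mean(0)-P[2:].mean(0);yaw=np.arctan2(-e[0],e[1]);R=np.array([[np.cos(yaw),-np.sin(yaw)],[np.sin(yaw),np.cos(yaw)]])
j=onplane(c,314,222,.113)[:2];print(np.degrees(yaw),"jar",j,"local",R.T@(j-m),"bay-",m+R@[0,-.0335])
go([(.6747,.13,.26),(.60,.30,.26),(.472,.4215,.26),(.472,.4215,.043)],135)
E
```

```text
[[0.6283808379060648, 0.12939532396372366], [0.6952048564467677, 0.14811352677055512], [0.7298551546666162, 0.01824608482342388], [0.6610214772140887, 0.0004152515067462059]] [0.6786 0.074 ] [np.float64(0.13304612142202293), np.float64(0.06939611350966185), np.float64(0.13441054885914253), np.float64(0.07110565215512578)]
14.572263880826734 jar [0.6701 0.1052] local [-0.0004  0.0323] bay- [0.687  0.0416]
turn [ 0.0082  0.0026 -0.5286]
shift [0.0172 0.0187 0.0164] rows>=1
shift [0.173  0.0674 0.    ] rows>=5
shift [ 0.1764 -0.0046 -0.    ] rows>=5
shift [ 0.    -0.     0.217] rows>=6
```

```bash
python3 -m jog '[[0.03,0,0,0,0,0,0.064],[0.04,-0.005,0,0,0,0,0.064],[0.04,-0.012,0,0,0,0,0.064],[0.04,-0.012,0,0,0,0,0.064],[0.04,-0.012,0,0,0,0,0.064],[0.04,-0.012,0,0,0,0,0.064],[0.04,-0.012,0,0,0,0,0.064],[0.04,-0.012,0,0,0,0,0.064],[0.04,-0.012,0,0,0,0,0.064],[0,0,0,0,0,0,0.064],[0,0,0,0,0,0,0.064]]' >/dev/null
python3 - <<'E'
from h import *
import cv2
obs();go([(.472,.4215,.28),(.472,.4215,.055)],105)
cv2.imwrite("pics/sc5.png",env.read_camera("scene"))
E
```

```text
11.1667 [0.4934 0.4234 0.2693] [-179.8102    0.0135  105.1499] F [ 0.0286 -0.2159  0.1079] w 0.06415602857254245 0.0
turn [-0.0033  0.0002  0.0026]
shift [ 0.0037 -0.0211 -0.0107] rows>=1
shift [ 0.    -0.     0.225] rows>=6
```

```bash
python3 -m jog '[[0.004,-0.021,0,0,0,0,0.064],[0,0,0.035,0,0,0,0.064],[0,0,0.035,0,0,0,0.064],[0,0,0.035,0,0,0,0.064],[0,0,0.035,0,0,0,0.064],[0,0,0.035,0,0,0,0.064],[0,0,0.02,0,0,0,0.064],[0,0,0.013,0,0,0,0.064],[0,0,0.006,0,0,0,0.064],[0,0,0,0,0,0,0.064]]'
python3 -m jog '[[0,0,0,0,0,0,0.035],[0,0,0,0,0,0,0.035],[0,0,0,0,0,0,0.035],[0,0,0,0,0,0,0.035],[0,0,0,0,0,0,0.035],[0,0,0,0,0,0,0.035],[0,0,0,0,0,0,0.035],[0,0,0,0,0,0,0.035]]' 12
python3 -m jog '[[0,0,-0.01,0,0,0,0.035],[0,0,-0.03,0,0,0,0.035],[0,0,-0.035,0,0,0,0.035],[0,0,-0.035,0,0,0,0.035],[0,0,-0.035,0,0,0,0.035],[0,0,-0.035,0,0,0,0.035],[0,0,-0.035,0,0,0,0.035],[0,0,-0.035,0,0,0,0.035],[0,0,0,0,0,0,0.035],[0,0,0,0,0,0,0.035]]'
python3 - <<'E'
from h import *
R,p=go([(.56,.30,.30),(.56,-.1,.30),(.478,-.222,.30),(.478,-.222,.12),(.478,-.222,.06)],78)
E
```

```text
time_s: 12.05
tool_pos: [0.4761, 0.417, 0.0563]
tool_rot: [-179.9, 0.1, 104.6]
force: [0.6, -0.8, -0.1]
grip_width: 0.0639
grasp_force: 0.0
time_s: 12.72
tool_pos: [0.4762, 0.4194, 0.0587]
tool_rot: [179.9, -0.1, 104.7]
force: [-0.8, 0.6, 6.0]
grip_width: 0.0462
grasp_force: 11.7
time_s: 13.55
tool_pos: [0.4765, 0.419, 0.3103]
tool_rot: [179.7, -0.1, 104.7]
force: [0.0, -1.0, -1.0]
grip_width: 0.046
grasp_force: 11.7
turn [ 0.0037 -0.0033  0.4662]
shift [-0.099   0.1065  0.0103] rows>=3
shift [-0.3913  0.0832  0.    ] rows>=10
shift [-0.1364 -0.0548 -0.    ] rows>=4
shift [ 0.   -0.    0.18] rows>=5
shift [ 0.   -0.    0.06] rows>=2
```

```bash
python3 -m jog '[[0,0,0,0,0,0.122,0.035],[0,0,0,0,0,0.122,0.035],[0,0,0,0,0,0.122,0.035],[0,0,0,0,0,0.122,0.035],[0,0,0,0,0,0.122,0.035],[0,0,0,0,0,0.122,0.035],[0,0,0,0,0,0.122,0.035],[0,0,0,0,0,0.122,0.035],[0,0,0,0,0,0.122,0.035],[0,0,0,0,0,0.122,0.035],[0,0,0,0,0,0,0.035],[0,0,0,0,0,0,0.035]]'
python3 - <<'E'
from h import *
R,p=go([(.54,.22,.32),(.51,-.05,.32),(.40,-.15,.32),(.476,-.23,.32)],35)
print(env.get_obs()["qpos"])
E
```

```text
time_s: 14.55
tool_pos: [0.4749, 0.4182, 0.3057]
tool_rot: [180.0, 0.2, 35.0]
force: [-0.6, 0.1, -0.5]
grip_width: 0.0459
grasp_force: 11.7
turn [0.0007 0.0028 0.0005]
shift [-0.0604  0.1996 -0.0143] rows>=5
shift [-0.1794  0.204   0.    ] rows>=5
shift [-0.1475  0.0188  0.    ] rows>=4
shift [0.0164 0.1091 0.    ] rows>=3
[-60.6266  15.3391  21.3496  78.7272  -5.5086  87.118  -94.6516]
```

```bash
python3 -m jog '[[-0.012,0.04,-0.003,0,0,0,0.035],[-0.012,0.04,-0.003,0,0,0,0.035],[-0.012,0.04,-0.003,0,0,0,0.035],[-0.012,0.04,-0.003,0,0,0,0.035],[-0.012,0.04,-0.003,0,0,0,0.035],[-0.036,0.041,0,0,0,0,0.035],[-0.036,0.041,0,0,0,0,0.035],[-0.036,0.041,0,0,0,0,0.035],[-0.036,0.041,0,0,0,0,0.035],[-0.036,0.041,0,0,0,0,0.035],[0,0,0,0,0,0,0.035],[0,0,0,0,0,0,0.035]]'
python3 - <<'E'
from h import *
R,p=go([(.48,-.15,.32),(.476,-.23,.32)],35)
E
```

```text
time_s: 15.55
tool_pos: [0.5163, 0.0106, 0.3224]
tool_rot: [-180.0, -0.0, 34.6]
force: [1.0, 0.9, -1.0]
grip_width: 0.0461
grasp_force: 11.7
turn [-0.0005 -0.0008 -0.0066]
shift [-0.1218  0.1108  0.0024] rows>=3
shift [-0.0492  0.0632  0.    ] rows>=2
```

```bash
python3 -m jog '[[-0.03,0.027,0,0,0,0,0.035],[-0.03,0.027,0,0,0,0,0.035],[-0.03,0.027,0,0,0,0,0.035],[-0.03,0.027,0,0,0,0,0.035],[0,0,0,0,0,0,0.035],[0,0,0,0,0,0,0.035],[0,0,0,0,0,0,0.035]]'
python3 - <<'E'
from h import *
import cv2
np.save("w6.npy",env.get_calibration("wrist")["pose"])
cv2.imwrite("pics/w6.png",env.read_camera("wrist"))
R,p=go([(.476,-.23,.32)],35)
E
```

```text
time_s: 16.13
tool_pos: [0.4804, -0.1413, 0.3219]
tool_rot: [-179.9, -0.0, 35.0]
force: [0.1, 0.6, -1.0]
grip_width: 0.0455
grasp_force: 11.7
turn [-0.0008  0.0002  0.0015]
shift [-0.055   0.0706  0.0019] rows>=2
```

View pics/w6.png

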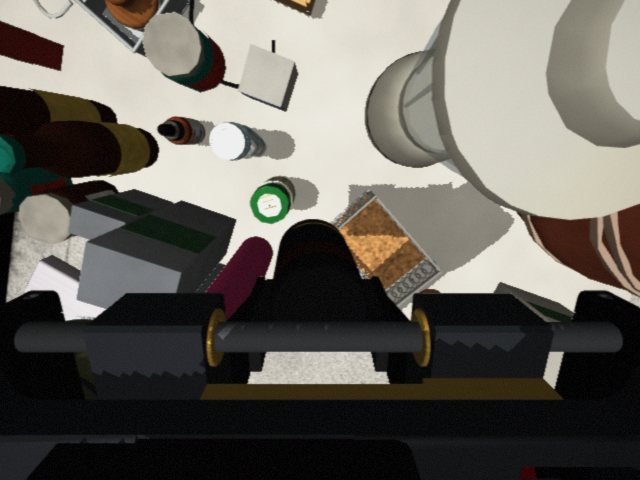

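```bash
python3 - <<'E'
from h import *
import cv2
c={**env.get_calibration("wrist"),"pose":np.load("w6.npy")}
P=np.array([onplane(c,*p,.062)[:2] for p in [(372,194),(440,265),(412,305),(335,227)]]);print(P,np.linalg.norm(P[0]-P[1]),np.linalg.norm(P[2]-P[1]))
e=P[0]-P[1];yaw=np.arctan2(-e[0],e[1]);R=np.array([[np.cos(yaw),-np.sin(yaw)],[np.sin(yaw),np.cos(yaw)]])
print(np.degrees(yaw),P[:2].mean(0)+R@[-.048,0])
a=cv2.imread("pics/w6.png")[170:320,310:460];cv2.imwrite("pics/w6c.png",cv2.resize(a,(600,600),interpolation=cv2.INTER_CUBIC))
E
```

```text
[[ 0.5302 -0.1888]
 [ 0.5067 -0.3235]
 [ 0.4383 -0.3312]
 [ 0.468  -0.1756]] 0.13681686554812017 0.06881487389361245
-9.87979571827652 [ 0.4712 -0.2479]
```

View pics/w6c.png

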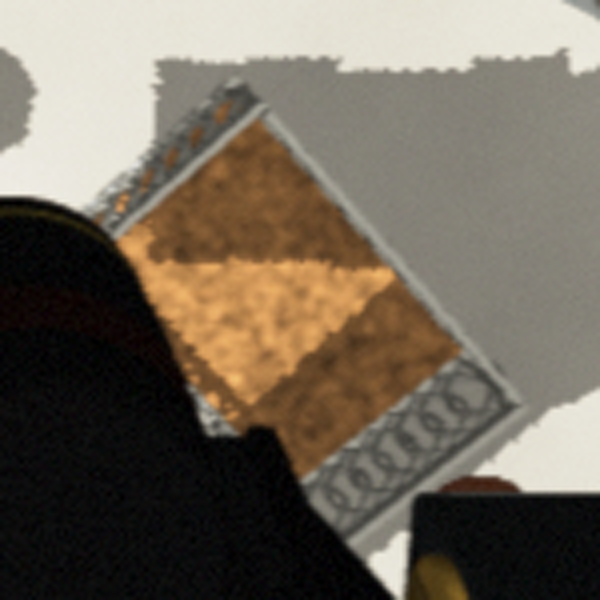

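```bash
python3 - <<'E'
from h import *
c={**env.get_calibration("wrist"),"pose":np.load("w6.npy")}
P=np.array([onplane(c,*p,.062)[:2] for p in [(376.2,196.2),(440.5,271.2)]]);print(P,np.linalg.norm(P[0]-P[1]))
e=P[0]-P[1];yaw=np.arctan2(-e[0],e[1]);R=np.array([[np.cos(yaw),-np.sin(yaw)],[np.sin(yaw),np.cos(yaw)]])
m=P.mean(0)+R@[-.048,0];print(np.degrees(yaw),m, m+R@[0,.03],m+R@[0,-.02])
go([(.476,-.23,.32),(.476,-.23,.07)],35)
E
```

```text
[[ 0.5311 -0.1949]
 [ 0.5003 -0.3301]] 0.13868328188137038
-12.82758446596057 [ 0.4689 -0.2518] [ 0.4755 -0.2226] [ 0.4644 -0.2713]
turn [-0.0008  0.0002  0.0015]
shift [-0.055   0.0706  0.0019] rows>=2
shift [ 0.   -0.    0.25] rows>=7
```

```bash
python3 -m jog '[[-0.0275,0.0335,0,0,0,0,0.035],[-0.0275,0.0335,0,0,0,0,0.035],[0,0,0,0,0,0,0.035],[0,0,0.03,0,0,0,0.035],[0,0,0.035,0,0,0,0.035],[0,0,0.035,0,0,0,0.035],[0,0,0.035,0,0,0,0.035],[0,0,0.035,0,0,0,0.035],[0,0,0,0,0,0,0.035],[0,0,0,0,0,0,0.035]]'
python3 - <<'E'
from h import *
import cv2
R,p=go([(.474,-.227,.07),(.474,-.227,.0637)],35)
cv2.imwrite("pics/w7.png",env.read_camera("wrist"))
E
```

```text
time_s: 17.02
tool_pos: [0.4728, -0.2242, 0.1511]
tool_rot: [-179.8, 0.2, 35.0]
force: [-0.1, -0.1, 0.5]
grip_width: 0.0462
grasp_force: 11.8
turn [-0.0027  0.0034 -0.0003]
shift [-0.0006  0.0029  0.0811] rows>=2
shift [ 0.     -0.      0.0063] rows>=1
```

View pics/w7.png

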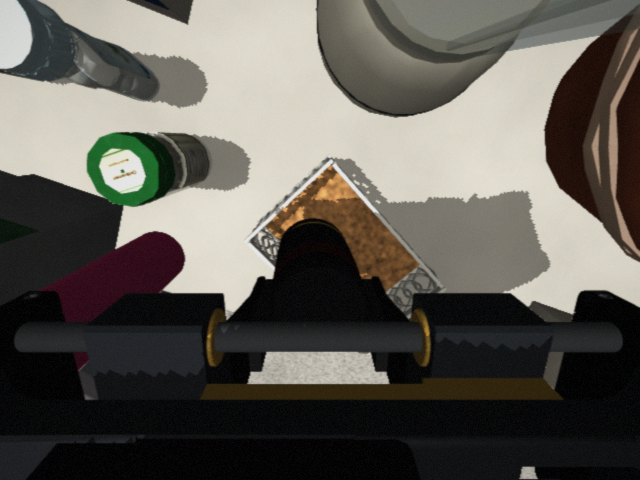

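```bash
python3 - <<'E'
from h import *
c=env.get_calibration("wrist")
A,L,B=[onplane(c,*p,.062)[:2] for p in [(333,161),(246,241),(442,288)]]
print(A,L,B,np.linalg.norm(A-L),np.linalg.norm(A-B))
y=np.radians(-12.3);R=np.array([[np.cos(y),-np.sin(y)],[np.sin(y),np.cos(y)]])
m=(L+B)/2;print("centre",m,A-R@[.048,.073], "tcp local",R.T@(env.get_obs()["tool_pos"][:2]-m))
E
python3 -m jog '[[0,0.002,0.03,0,0,0,0.035],[0,0,0.03,0,0,0,0.035],[0,0,0.012,0,0,0,0.035],[0,0,0.006,0,0,0,0.035],[0,0,0.003,0,0,0,0.035],[0,0,0,0,0,0,0.035],[0,0,0,0,0,0,0.035],[0,0,0,0,0,0,0.035]]'
```

```text
[ 0.5331 -0.1968] [ 0.4429 -0.1763] [ 0.5015 -0.3313] 0.09250045958309626 0.13816543291909006
centre [ 0.4722 -0.2538] [ 0.4706 -0.2579] tcp local [-0.004   0.0283]
time_s: 17.73
tool_pos: [0.4756, -0.2282, 0.0727]
tool_rot: [179.9, -0.1, 34.8]
force: [0.4, 0.3, -0.1]
grip_width: 0.0461
grasp_force: 11.8
```

```bash
python3 -m jog '[[0,0,0.004,0,0,0,0.035],[0,0,0.003,0,0,0,0.035],[0,0,0,0,0,0,0.035],[0,0,0,0,0,0,0.035]]'
python3 -m jog '[[0,0,0.001,0,0,0,0.035],[0,0,0.001,0,0,0,0.035],[0,0,0,0,0,0,0.035],[0,0,0,0,0,0,0.035]]'
```

```text
time_s: 18.07
tool_pos: [0.4744, -0.2278, 0.0642]
tool_rot: [-180.0, 0.0, 34.8]
force: [0.3, -0.1, -1.1]
grip_width: 0.046
grasp_force: 11.8
time_s: 18.4
tool_pos: [0.4748, -0.2269, 0.0633]
tool_rot: [-179.9, -0.1, 34.8]
force: [-3.1, 2.7, 10.0]
grip_width: 0.0458
grasp_force: 12.0
```

```bash
python3 -m jog '[[0,0,0,0,0,0,0.05],[0,0,0,0,0,0,0.057],[0,0,0,0,0,0,0.057],[0,0,0,0,0,0,0.057],[0,0,-0.01,0,0,0,0.057],[0,0,-0.03,0,0,0,0.057],[0,0,-0.04,0,0,0,0.06],[0,0,-0.04,0,0,0,0.06],[0,0,-0.04,0,0,0,0.06],[0,0,-0.04,0,0,0,0.06],[0,0,0,0,0,0,0.06]]'
python3 - <<'E'
from h import *
import cv2
c={**env.get_calibration("wrist"),"pose":np.load("w6.npy")}
print("soap",onplane(c,230,141,.13),"wide",onplane(c,271,203,.106),"drop",onplane(c,166,129,.102))
R,p=go([(.49,-.018,.26),(.49,-.018,.097)],35)
cv2.imwrite("pics/w8.png",env.read_camera("wrist"));np.save("w8.npy",env.get_calibration("wrist")["pose"])
a=cv2.imread("pics/w6.png")[100:220,140:300];cv2.imwrite("pics/w6d.png",cv2.resize(a,(800,600),interpolation=cv2.INTER_CUBIC))
E
```

```text
time_s: 19.32
tool_pos: [0.478, -0.2302, 0.2707]
tool_rot: [179.5, -0.6, 34.8]
force: [0.7, -0.3, 0.2]
grip_width: 0.0598
grasp_force: 0.0
soap [ 0.4923 -0.0217  0.13  ] wide [ 0.4568 -0.0903  0.106 ] drop [0.4587 0.0479 0.102 ]
turn [ 0.0094 -0.0097 -0.004 ]
shift [ 0.1315 -0.167   0.0107] rows>=5
shift [ 0.    -0.     0.163] rows>=4
```

View pics/w8.png

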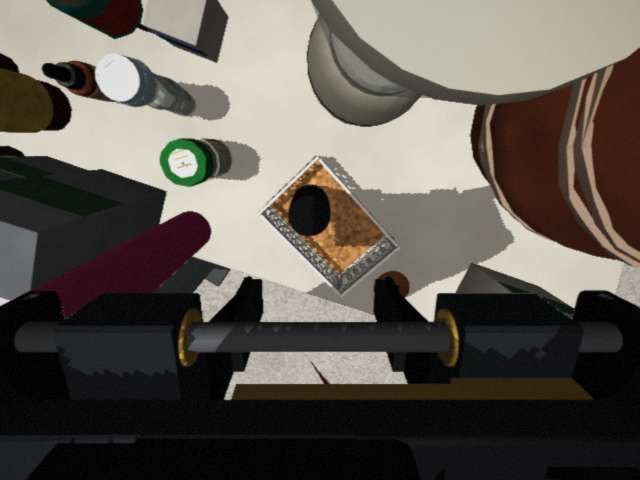

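View pics/w6d.png

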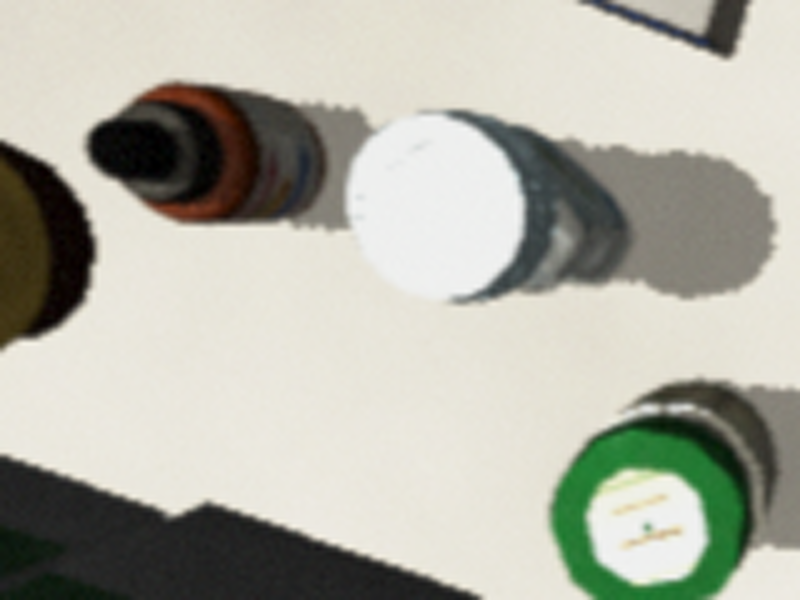

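```bash
python3 - <<'E'
from h import *
import cv2
k=env.get_calibration("wrist")
c={**k,"pose":np.load("w6.npy")};e={**k,"pose":np.load("w8.npy")}
print("soap",onplane(c,227,141,.13),onplane(e,120,79,.13),"wide",onplane(c,270,205,.106),onplane(e,184,162,.106),"drop",onplane(c,178.5,131,.077),onplane(c,165,130,.1))
# green cap mask for wide
for f,cc in(("w6",c),("w8",e)):
    a=cv2.cvtColor(cv2.imread(f"pics/{f}.png"),cv2.COLOR_BGR2HSV);m=cv2.inRange(a,(50,120,60),(75,255,255))
    n,_,st,ce=cv2.connectedComponentsWithStats(m);i=1+st[1:,4].argmax();x,y,w,h,_=st[i];print(st[i],onplane(cc,x+w/2,y+h/2,.104))
E
```

```text
soap [ 0.4905 -0.0192  0.13  ] [ 0.4892 -0.0227  0.13  ] wide [ 0.4542 -0.0906  0.106 ] [ 0.4538 -0.0905  0.106 ] drop [0.4595 0.0443 0.077 ] [0.4567 0.049  0.1   ]
[251 185  38  38 605] [ 0.4547 -0.0899  0.104 ]
[160 139  46  47 930] [ 0.4523 -0.0894  0.104 ]
```

```bash
python3 -m jog '[[0.026,-0.0335,0,0,0,0,0.06],[0.026,-0.0335,0,0,0,0,0.06],[0.026,-0.0335,0,0,0,0,0.06],[0.026,-0.0335,0,0,0,0,0.06],[0.026,-0.0335,0,0,0,0,0.06],[0,0,0,0,0,0,0.06],[0,0,0,0,0,0,0.06],[0,0,0,0,0,0,0.06]]'
python3 - <<'E'
from h import *
R,p=go([(.49,-.019,.26),(.49,-.019,.097)],35)
E
```

```text
time_s: 20.03
tool_pos: [0.4849, -0.0206, 0.2615]
tool_rot: [180.0, 0.1, 34.8]
force: [-0.4, 0.0, -0.0]
grip_width: 0.0603
grasp_force: 0.0
turn [ 0.0002  0.0018 -0.0034]
shift [0.0052 0.0016 0.0015] rows>=1
shift [ 0.    -0.     0.163] rows>=4
```

```bash
python3 -m jog '[[0.005,0.0015,0.02,0,0,0,0.06],[0,0,0.035,0,0,0,0.06],[0,0,0.035,0,0,0,0.06],[0,0,0.035,0,0,0,0.06],[0,0,0.02,0,0,0,0.06],[0,0,0.012,0,0,0,0.06],[0,0,0.0075,0,0,0,0.06],[0,0,0,0,0,0,0.06],[0,0,0,0,0,0,0.06]]'
python3 -m jog '[[0,0,0,0,0,0,0.03],[0,0,0,0,0,0,0.03],[0,0,0,0,0,0,0.03],[0,0,0,0,0,0,0.03],[0,0,0,0,0,0,0.03],[0,0,0,0,0,0,0.03],[0,0,0,0,0,0,0.03],[0,0,0,0,0,0,0.03]]' 14
python3 -m jog '[[0,0,-0.01,0,0,0,0.03],[0,0,-0.03,0,0,0,0.03],[0,0,-0.035,0,0,0,0.03],[0,0,-0.035,0,0,0,0.03],[0,0,-0.035,0,0,0,0.03],[0,0,-0.035,0,0,0,0.03],[0,0,0,0,0,0,0.03],[0,0,0,0,0,0,0.03]]'
python3 - <<'E'
from h import *
R,p=go([(.559,.245,.28),(.559,.245,.17)],35)
E
```

```text
time_s: 20.78
tool_pos: [0.4906, -0.0194, 0.0982]
tool_rot: [180.0, -0.0, 34.7]
force: [-0.2, -0.6, -0.5]
grip_width: 0.0597
grasp_force: 0.0
time_s: 21.45
tool_pos: [0.4909, -0.0181, 0.0983]
tool_rot: [180.0, -0.1, 34.8]
force: [0.1, -0.4, 5.2]
grip_width: 0.0386
grasp_force: 14.0
time_s: 22.12
tool_pos: [0.4911, -0.0182, 0.2797]
tool_rot: [179.9, -0.2, 34.8]
force: [-0.7, 0.0, -2.9]
grip_width: 0.0385
grasp_force: 14.0
turn [ 0.001  -0.0035 -0.0031]
shift [ 0.2066 -0.1767 -0.0003] rows>=5
shift [ 0.   -0.    0.11] rows>=3
```

```bash
python3 -m jog '[[0.017,-0.015,0,0,0,0,0.03],[0.0345,-0.0295,0,0,0,0,0.03],[0.0345,-0.0295,0,0,0,0,0.03],[0.0345,-0.0295,0,0,0,0,0.03],[0.0345,-0.0295,0,0,0,0,0.03],[0.0345,-0.0295,0,0,0,0,0.03],[0.017,-0.0143,0,0,0,0,0.03],[0,0,0,0,0,0,0.03],[0,0,0,0,0,0,0.03],[0,0,0,0,0,0,0.03]]'
python3 - <<'E'
from h import *
R,p=go([(.559,.245,.28),(.559,.245,.12),(.559,.245,.1043)],35)
E
```

```text
time_s: 22.95
tool_pos: [0.5535, 0.2252, 0.2761]
tool_rot: [180.0, 0.2, 34.7]
force: [-0.1, -0.3, -1.6]
grip_width: 0.0391
grasp_force: 14.0
turn [ 0.0009  0.0037 -0.0044]
shift [ 0.0158 -0.0131 -0.0039] rows>=1
shift [ 0.   -0.    0.16] rows>=4
shift [ 0.     -0.      0.0157] rows>=1
```

```bash
python3 -m jog '[[0.016,-0.013,0,0,0,0,0.03],[0,0,0,0,0,0,0.03],[0,0,0.025,0,0,0,0.03],[0,0,0.03,0,0,0,0.03],[0,0,0.03,0,0,0,0.03],[0,0,0.03,0,0,0,0.03],[0,0,0,0,0,0,0.03],[0,0,0,0,0,0,0.03]]'
python3 - <<'E'
from h import *
import cv2
R,p=go([(.559,.245,.12),(.559,.245,.1043)],35)
c=env.get_calibration("side");
cv2.imwrite("pics/sd9.png",env.read_camera("side"));cv2.imwrite("pics/sc9.png",env.read_camera("scene"));cv2.imwrite("pics/w9.png",env.read_camera("wrist"))
E
```

```text
time_s: 23.62
tool_pos: [0.5587, 0.2447, 0.1617]
tool_rot: [-180.0, 0.2, 34.7]
force: [-0.0, 0.3, -1.1]
grip_width: 0.039
grasp_force: 14.0
turn [-0.0001  0.0039 -0.0048]
shift [ 0.0004 -0.0001  0.0417] rows>=2
shift [ 0.     -0.      0.0157] rows>=1
```

```bash
python3 -m jog '[[0,0,0.02,0,0,0,0.03],[0,0,0.018,0,0,0,0.03],[0,0,0.009,0,0,0,0.03],[0,0,0.006,0,0,0,0.03],[0,0,0.002,0,0,0,0.03],[0,0,0,0,0,0,0.03],[0,0,0,0,0,0,0.03],[0,0,0,0,0,0,0.03]]'
python3 -m jog '[[0,0,0.0015,0,0,0,0.03],[0,0,0.001,0,0,0,0.03],[0,0,0,0,0,0,0.03],[0,0,0,0,0,0,0.03]]'
```

```text
time_s: 24.43
tool_pos: [0.5606, 0.247, 0.1089]
tool_rot: [180.0, -0.1, 34.8]
force: [0.1, 0.5, -1.9]
grip_width: 0.0389
grasp_force: 14.0
time_s: 24.77
tool_pos: [0.5598, 0.2467, 0.1053]
tool_rot: [-180.0, -0.0, 34.8]
force: [-0.2, 0.2, -0.9]
grip_width: 0.0388
grasp_force: 14.0
```

```bash
python3 -m jog '[[0,0,0.001,0,0,0,0.03],[0,0,0.0005,0,0,0,0.03],[0,0,0,0,0,0,0.03],[0,0,0,0,0,0,0.03]]'
python3 -m jog '[[0,0,0,0,0,0,0.045],[0,0,0,0,0,0,0.06],[0,0,0,0,0,0,0.06],[0,0,0,0,0,0,0.06],[0,0,0,0,0,0,0.06],[0,0,-0.02,0,0,0,0.06],[0,0,-0.04,0,0,0,0.06],[0,0,-0.04,0,0,0,0.06],[0,0,-0.04,0,0,0,0.06],[0,0,-0.03,0,0,0,0.06],[0,0,0,0,0,0,0.06],[0,0,0,0,0,0,0.06]]'
python3 - <<'E'
from h import *
import cv2
np.save("w10.npy",env.get_calibration("wrist")["pose"])
cv2.imwrite("pics/w10.png",env.read_camera("wrist"));cv2.imwrite("pics/sc10.png",env.read_camera("scene"));cv2.imwrite("pics/sd10.png",env.read_camera("side"))
R,p=go([(.56,.1,.30),(.52,-.03,.30),(.454,-.0895,.30),(.454,-.0895,.053)],35)
E
```

```text
time_s: 25.1
tool_pos: [0.5603, 0.2468, 0.1044]
tool_rot: [-180.0, -0.1, 34.8]
force: [-0.5, 0.1, 2.8]
grip_width: 0.0387
grasp_force: 14.0
time_s: 26.1
tool_pos: [0.561, 0.247, 0.2762]
tool_rot: [180.0, -0.3, 34.8]
force: [-0.4, -1.0, -0.4]
grip_width: 0.0604
grasp_force: 0.0
turn [-0.0003  0.0028 -0.0029]
shift [-0.0832  0.1206 -0.0279] rows>=3
shift [-0.1073  0.0835  0.    ] rows>=3
shift [-0.0882  0.0109  0.    ] rows>=3
shift [ 0.    -0.     0.247] rows>=6
```

```bash
python3 - <<'E'
from h import *
import cv2
S=env.get_calibration("scene")
print("box base",onplane(S,255,342,0),onplane(S,130+245/2,130+425/2,0),env.get_obs()["qpos"])
k=env.get_calibration("wrist")
for f in("w6","w8"):
    c={**k,"pose":np.load(f+".npy")}
    p={"w6":(235,222),"w8":(165,190)}[f]
    print([onplane(c,*p,z)[:2] for z in(.1,.2,.25)])
R,p=go([(.56,.1,.30),(.52,-.03,.30),(.454,-.0895,.30),(.454,-.0895,.053)],5)
E
```

```text
box base [ 0.3274 -0.068   0.    ] [ 0.3216 -0.0666  0.    ] [-50.8911  13.4524  29.713   85.584   -6.6551  82.8896 -76.1813]
[array([ 0.4115, -0.0675]), array([ 0.4464, -0.0747]), array([ 0.4638, -0.0784])]
[array([ 0.4176, -0.0863]), array([ 0.4549, -0.1158]), array([ 0.4735, -0.1305])]
turn [0.0004 0.0028 0.5207]
shift [-0.0118  0.146  -0.0279] rows>=4
shift [-0.0512  0.126   0.    ] rows>=4
shift [-0.0709  0.0535  0.    ] rows>=2
shift [ 0.    -0.     0.247] rows>=6
```

```bash
python3 -m jog '[[0,0,0,0,0,0.104,0.07],[0,0,0,0,0,0.104,0.07],[0,0,0,0,0,0.104,0.07],[0,0,0,0,0,0.104,0.07],[0,0,0,0,0,0.104,0.07],[0,0,0,0,0,0,0.07],[-0.003,0.0365,-0.007,0,0,0,0.07],[-0.003,0.0365,-0.007,0,0,0,0.07],[-0.003,0.0365,-0.007,0,0,0,0.07],[-0.003,0.0365,-0.007,0,0,0,0.07]]' >/dev/null
python3 -m jog '[[-0.013,0.0315,0,0,0,0,0.07],[-0.013,0.0315,0,0,0,0,0.07],[-0.013,0.0315,0,0,0,0,0.07],[-0.013,0.0315,0,0,0,0,0.07],[-0.0236,0.0178,0,0,0,0,0.07],[-0.0236,0.0178,0,0,0,0,0.07],[-0.0236,0.0178,0,0,0,0,0.07],[0,0,0,0,0,0,0.07],[0,0,0,0,0,0,0.07],[0,0,0,0,0,0,0.07]]'
python3 - <<'E'
from h import *
R,p=go([(.454,-.0895,.2),(.454,-.0895,.053)],5)
E
```

```text
time_s: 27.92
tool_pos: [0.4542, -0.0885, 0.3014]
tool_rot: [-180.0, 0.0, 5.2]
force: [0.7, 0.4, 0.0]
grip_width: 0.0702
grasp_force: 0.0
turn [-0.0007  0.0001  0.0029]
shift [-0.0002  0.001   0.1014] rows>=3
shift [ 0.    -0.     0.147] rows>=4
```

```bash
python3 -m jog '[[0,0.001,0.035,0,0,0,0.07],[0,0,0.035,0,0,0,0.07],[0,0,0.035,0,0,0,0.07],[0,0,0.035,0,0,0,0.07],[0,0,0.035,0,0,0,0.07],[0,0,0.035,0,0,0,0.07],[0,0,0.02,0,0,0,0.07],[0,0,0.012,0,0,0,0.07],[0,0,0.006,0,0,0,0.07],[0,0,0,0,0,0,0.07]]'
python3 -m jog '[[0,0,0,0,0,0,0.03],[0,0,0,0,0,0,0.03],[0,0,0,0,0,0,0.03],[0,0,0,0,0,0,0.03],[0,0,0,0,0,0,0.03],[0,0,0,0,0,0,0.03],[0,0,0,0,0,0,0.03],[0,0,0,0,0,0,0.03]]' 12
python3 -m jog '[[0,0,-0.01,0,0,0,0.03],[0,0,-0.03,0,0,0,0.03],[0,0,-0.035,0,0,0,0.03],[0,0,-0.035,0,0,0,0.03],[0,0,-0.035,0,0,0,0.03],[0,0,-0.035,0,0,0,0.03],[0,0,-0.035,0,0,0,0.03],[0,0,-0.035,0,0,0,0.03],[0,0,0,0,0,0,0.03],[0,0,0,0,0,0,0.03]]'
python3 - <<'E'
from h import *
R,p=go([(.50,.06,.30)])
R,p=go([(.687,.0416,.30),(.687,.0416,.0625)],105,R,p)
print(env.get_obs()["qpos"])
E
```

```text
time_s: 28.75
tool_pos: [0.4534, -0.0897, 0.0521]
tool_rot: [179.9, 0.2, 5.2]
force: [0.6, 0.7, 0.3]
grip_width: 0.0706
grasp_force: 0.0
time_s: 29.42
tool_pos: [0.4549, -0.0901, 0.0544]
tool_rot: [-180.0, -0.1, 5.0]
force: [-0.7, 0.7, 6.1]
grip_width: 0.046
grasp_force: 12.0
time_s: 30.25
tool_pos: [0.4549, -0.0907, 0.3056]
tool_rot: [-180.0, -0.2, 5.0]
force: [0.8, -0.4, -0.9]
grip_width: 0.0458
grasp_force: 12.0
shift [ 0.058  -0.1462  0.0059] rows>=4
turn [ 0.003  -0.0031 -1.7454]
shift [-0.0662  0.1759  0.    ] rows>=5
shift [ 0.     -0.      0.2375] rows>=6
[-41.3045 -11.2333  43.2732 101.9081   7.6455  86.142  -84.0756]
```

```bash
python3 -m jog '[[0.007,-0.018,0,0,0,0,0.03],[0.0145,-0.0366,0,0,0,0,0.03],[0.0145,-0.0366,0,0,0,0,0.03],[0.0145,-0.0366,0,0,0,0,0.03],[0.007,-0.018,0,0,0,0,0.03],[0,0,0,0,0,-0.12,0.03],[0,0,0,0,0,-0.12,0.03],[0,0,0,0,0,-0.12,0.03],[0,0,0,0,0,-0.12,0.03],[0,0,0,0,0,-0.12,0.03],[0,0,0,0,0,-0.12,0.03],[0,0,0,0,0,-0.12,0.03]]' >/dev/null
python3 -m jog '[[0,0,0,0,0,-0.12,0.03],[0,0,0,0,0,-0.12,0.03],[0,0,0,0,0,-0.12,0.03],[0,0,0,0,0,-0.12,0.03],[0,0,0,0,0,-0.12,0.03],[0,0,0,0,0,-0.12,0.03],[0,0,0,0,0,-0.12,0.03],[0,0,0,0,0,-0.065,0.03],[0,0,0,0,0,0,0.03],[0,0,0,0,0,0,0.03]]'
python3 - <<'E'
from h import *
R,p=go([(.687,.0416,.29),(.687,.0416,.115)],105)
E
```

```text
time_s: 32.08
tool_pos: [0.498, 0.0595, 0.3026]
tool_rot: [-179.9, 0.0, 104.9]
force: [-0.0, -0.1, -0.7]
grip_width: 0.046
grasp_force: 12.0
turn [-0.0023  0.0005 -0.0024]
shift [-0.0662  0.178   0.0126] rows>=5
shift [ 0.    -0.     0.175] rows>=5
```

```bash
python3 -m jog '[[-0.006,0.016,0,0,0,0,0.03],[-0.0135,0.0365,0,0,0,0,0.03],[-0.0135,0.0365,0,0,0,0,0.03],[-0.0135,0.0365,0,0,0,0,0.03],[-0.0135,0.0365,0,0,0,0,0.03],[-0.0062,0.016,0,0,0,0,0.03],[0,0,0,0,0,0,0.03],[0,0,0,0,0,0,0.03],[0,0,0,0,0,0,0.03]]' 
python3 - <<'E'
from h import *
R,p=go([(.687,.0416,.29),(.687,.0416,.13),(.687,.0416,.0625)],105)
E
```

```text
time_s: 32.83
tool_pos: [0.687, 0.0418, 0.3033]
tool_rot: [-179.9, -0.0, 104.9]
force: [-1.1, -0.1, 0.3]
grip_width: 0.0458
grasp_force: 12.0
turn [-0.0015 -0.0002 -0.0014]
shift [-0.0002 -0.      0.0133] rows>=1
shift [ 0.   -0.    0.16] rows>=4
shift [ 0.     -0.      0.0675] rows>=2
```

```bash
python3 -m jog '[[0,0,0.03,0,0,0,0.03],[0,0,0.035,0,0,0,0.03],[0,0,0.035,0,0,0,0.03],[0,0,0.035,0,0,0,0.03],[0,0,0.035,0,0,0,0.03],[0,0,0.02,0,0,0,0.03],[0,0,0,0,0,0,0.03],[0,0,0,0,0,0,0.03]]' 
python3 - <<'E'
from h import *
R,p=go([(.687,.0416,.10),(.687,.0416,.0625)],105)
E
python3 -m jog '[[0,0,0.02,0,0,0,0.03],[0,0,0.012,0,0,0,0.03],[0,0,0.008,0,0,0,0.03],[0,0,0.004,0,0,0,0.03],[0,0,0,0,0,0,0.03],[0,0,0,0,0,0,0.03]]'
```

```text
time_s: 33.5
tool_pos: [0.6866, 0.043, 0.1142]
tool_rot: [-180.0, -0.1, 105.0]
force: [-0.4, 0.6, -1.2]
grip_width: 0.046
grasp_force: 12.0
turn [-0.0009 -0.0012  0.0005]
shift [-0.0014  0.0001  0.0142] rows>=1
shift [ 0.     -0.      0.0375] rows>=1
time_s: 34.0
tool_pos: [0.6882, 0.0421, 0.0705]
tool_rot: [180.0, 0.0, 105.0]
force: [0.3, -0.2, -0.3]
grip_width: 0.0463
grasp_force: 12.0
```

```bash
python3 -m jog '[[-0.0005,-0.001,0.004,0,0,0,0.03],[0,0,0.002,0,0,0,0.03],[0,0,0.0015,0,0,0,0.03],[0,0,0,0,0,0,0.03],[0,0,0,0,0,0,0.03]]'
python3 -m jog '[[0,0,0.001,0,0,0,0.03],[0,0,0,0,0,0,0.03],[0,0,0,0,0,0,0.03]]'
```

```text
time_s: 34.42
tool_pos: [0.6872, 0.0412, 0.0626]
tool_rot: [180.0, 0.0, 105.0]
force: [0.5, -0.6, 0.4]
grip_width: 0.0458
grasp_force: 12.0
time_s: 34.67
tool_pos: [0.6872, 0.0411, 0.0625]
tool_rot: [180.0, -0.0, 105.0]
force: [-1.3, -0.4, 5.2]
grip_width: 0.0454
grasp_force: 12.0
```

```bash
python3 -m jog '[[0,0,0,0,0,0,0.055],[0,0,0,0,0,0,0.068],[0,0,0,0,0,0,0.068],[0,0,0,0,0,0,0.068],[0,0,0,0,0,0,0.068],[0,0,-0.02,0,0,0,0.068],[0,0,-0.04,0,0,0,0.068],[0,0,-0.04,0,0,0,0.068],[0,0,-0.04,0,0,0,0.068],[0,0,-0.04,0,0,0,0.068],[0,0,-0.03,0,0,0,0.068],[0,0,0,0,0,0,0.068]]'
python3 - <<'E'
from h import *
import cv2
k=env.get_calibration("wrist");c={**k,"pose":np.load("w6.npy")}
print(onplane(c,180,130.2,.06),onplane(c,164,130,.1))
c4={**k,"pose":np.load("w4.npy")}
print("w4 bulb",onplane(c4,107,211,.1),"body",onplane(c4,128,203,.05))
np.save("w11.npy",env.get_calibration("wrist")["pose"]);a=env.read_camera("wrist");cv2.imwrite("pics/w11.png",a);c={**k,"pose":np.load("w11.npy")}
h=cv2.cvtColor(a,cv2.COLOR_BGR2HSV)
m=cv2.inRange(h,(2,110,40),(14,255,200));n,_,st,ce=cv2.connectedComponentsWithStats(m)
for i in range(1,n):
    if st[i,4]>40: print(st[i],ce[i],onplane(c,*ce[i],.05)[:2])
obs()
E
```

```text
time_s: 35.67
tool_pos: [0.69, 0.0407, 0.2795]
tool_rot: [179.3, 0.1, 105.0]
force: [0.8, -0.6, 0.1]
grip_width: 0.0679
grasp_force: 0.0
[0.4577 0.0491 0.06  ] [0.4561 0.0499 0.1   ]
w4 bulb [0.4613 0.0595 0.1   ] body [0.4563 0.0573 0.05  ]
[ 195   28   57   62 2541] [222.963   57.8083] [0.5531 0.1726]
[103 132  26  26 196] [119.6684 141.4745] [0.4566 0.0593]
35.7167 [0.6889 0.0408 0.2758] [179.5656   0.073  105.0028] F [ 0.3902 -0.089   0.2844] w 0.06800007300807817 0.0
```

```bash
python3 - <<'E'
from h import *
R,p=go([(.53,.04,.32)])
R,p=go([(.457,.056,.30)],-30,R,p);print(env.get_obs()["qpos"])
E
```

```text
shift [ 0.0403 -0.1533 -0.0454] rows>=4
turn [ 0.0052 -0.0083  2.3562]
shift [-0.0712  0.0226  0.02  ] rows>=2
[-35.7726  26.4235  44.4353  73.6645 -18.2705  86.5284  21.5184]
```

```bash
python3 -m jog '[[0.01,-0.038,-0.011,0,0,0,0.06],[0.01,-0.038,-0.011,0,0,0,0.06],[0.01,-0.038,-0.011,0,0,0,0.06],[0.01,-0.038,-0.011,0,0,0,0.06],[0,0,0,0,0,0.118,0.06],[0,0,0,0,0,0.118,0.06],[0,0,0,0,0,0.118,0.06],[0,0,0,0,0,0.118,0.06],[0,0,0,0,0,0.118,0.06],[0,0,0,0,0,0.118,0.06],[0,0,0,0,0,0.118,0.06],[0,0,0,0,0,0.118,0.06]]' >/dev/null
python3 -m jog '[[0,0,0,0,0,0.118,0.06],[0,0,0,0,0,0.118,0.06],[0,0,0,0,0,0.118,0.06],[0,0,0,0,0,0.118,0.06],[0,0,0,0,0,0.118,0.06],[0,0,0,0,0,0.118,0.06],[0,0,0,0,0,0.118,0.06],[0,0,0,0,0,0.118,0.06],[0,0,0,0,0,0.118,0.06],[0,0,0,0,0,0.118,0.06],[0,0,0,0,0,0.118,0.06],[0,0,0,0,0,0.118,0.06]]' >/dev/null
python3 - <<'E'
from h import *
obs();R,p=go([(.457,.056,.30)],-30);print(env.get_obs()["qpos"])
E
```

```text
37.7167 [0.5291 0.0409 0.3139] [179.9111   0.0804 -30.5188] F [-0.28   -0.6557 -0.3988] w 0.05975680842138306 0.0
turn [ 0.0015  0.0014 -0.0091]
shift [-0.07    0.023   0.0139] rows>=2
[ -54.0277    1.4226   48.1603   92.9407   -1.0382   86.2283 -126.3244]
```

```bash
python3 -m jog '[[-0.023,0.0077,0.01,0,0,0,0.06],[-0.023,0.0077,0.01,0,0,0,0.06],[-0.024,0.0077,0.01,0,0,0,0.06],[0,0,0,0,0,0,0.06],[0,0,0,0,0,0,0.06],[0,0,0,0,0,0,0.06],[0,0,0,0,0,0,0.06]]' >/dev/null
python3 - <<'E'
from h import *
import cv2
obs();c=env.get_calibration("wrist");np.save("w12.npy",c["pose"]);a=env.read_camera("wrist");cv2.imwrite("pics/w12.png",a);print(env.get_obs()["qpos"])
m=cv2.inRange(cv2.cvtColor(a,cv2.COLOR_BGR2HSV),(2,110,40),(14,255,200));n,_,st,ce=cv2.connectedComponentsWithStats(m)
for i in range(1,n):
    if st[i,4]>40: print(st[i],ce[i],onplane(c,*ce[i],.05)[:2])
b=a[90:290,180:460];cv2.imwrite("pics/w12c.png",cv2.resize(b,(800,571),interpolation=cv2.INTER_CUBIC))
E
```

```text
38.3 [0.4585 0.0557 0.2855] [-179.9973   -0.0515  -30.2555] F [ 0.0743 -0.5187 -0.9699] w 0.05997470299321858 0.0
[ -57.4338  -10.625    41.889   104.013     7.1585   83.9532 -137.061 ]
[517  32  25  13  98] [528.5816  37.2959] [ 0.5044 -0.228 ]
[507  40  16  13  55] [513.5818  45.8182] [ 0.5048 -0.2115]
[539  88  19  10  47] [547.1064  92.7447] [ 0.4426 -0.2271]
[508  97  20  14  81] [516.9259 102.4815] [ 0.4498 -0.1949]
[ 175  166   50   48 1871] [199.0331 189.8113] [0.549  0.1678]
[309 197  26  25 210] [320.7619 206.0857] [0.4586 0.0518]
[ 80 243  34  22 274] [ 95.2372 254.0328] [0.5493 0.33  ]
[190 271  35  48 495] [207.6465 290.7919] [0.4358 0.2367]
```

View pics/w12c.png

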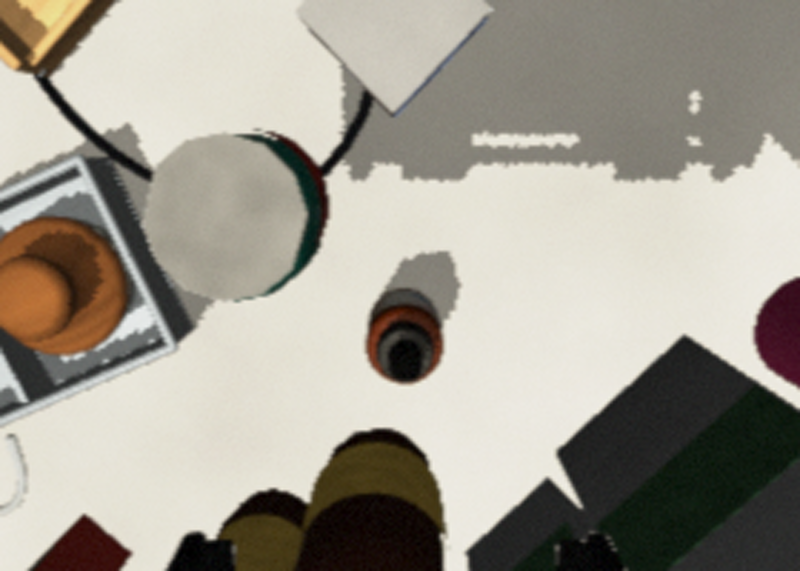

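```bash
python3 - <<'E'
from h import *
c={**env.get_calibration("wrist"),"pose":np.load("w12.npy")}
f=lambda u,v,z:onplane(c,180+u/2.857,90+v/2.857,z)
R=Ro.from_euler("xyz",[180,0,-30],degrees=True)
d=f(404,344,.06);print(d,f(406,358,.1))
for u,v,z in[(378,430,0),(375,493,.09),(310,215,.1),(230,300,.1)]:
    q=f(u,v,z);print(q,R.inv().apply(q-d))
E
```

```text
[0.4554 0.0529 0.06  ] [0.4578 0.051  0.1   ]
[0.4135 0.0914 0.    ] [-0.0556 -0.0124  0.06  ]
[0.4141 0.0906 0.09  ] [-0.0547 -0.012  -0.03  ]
[0.5205 0.0546 0.1   ] [ 0.0555 -0.034  -0.04  ]
[0.5093 0.0961 0.1   ] [ 0.025  -0.0643 -0.04  ]
```

```bash
python3 - <<'E'
from h import *
go([(.4567,.0522,.15),(.4567,.0522,.039)],-30)
E
python3 -m jog '[[0,0.004,0.02,0,0,0,0.05],[0,0,0.03,0,0,0,0.05],[0,0,0.03,0,0,0,0.05],[0,0,0.03,0,0,0,0.05],[0,0,0.03,0,0,0,0.05],[0,0,0,0,0,0,0.05],[0,0,0,0,0,0,0.05]]'
python3 - <<'E'
from h import *
go([(.4567,.0522,.039)],-30);print(env.get_obs()["qpos"])
E
```

```text
turn [ 0.0002 -0.001  -0.0047]
shift [0.0001 0.0039 0.1355] rows>=4
shift [ 0.    -0.     0.111] rows>=3
time_s: 38.93
tool_pos: [0.4553, 0.0517, 0.1448]
tool_rot: [179.8, 0.0, -30.3]
force: [0.0, 0.2, 0.4]
grip_width: 0.0502
grasp_force: 0.0
turn [ 0.0033  0.0006 -0.0048]
shift [ 0.0009 -0.0011  0.1058] rows>=3
[ -56.9812   -4.4159   45.9241  116.2728    3.5768   66.9918 -132.8226]
```

```bash
python3 -m jog '[[0.001,-0.001,0.02,0,0,0,0.05],[0,0,0.02,0,0,0,0.05],[0,0,0.02,0,0,0,0.05],[0,0,0.02,0,0,0,0.05],[0,0,0,0,0,0,0.05],[0,0,0,0,0,0,0.05]]'
python3 -m jog '[[0,0,0.01,0,0,0,0.05],[0,0,0.008,0,0,0,0.05],[0,0,0.006,0,0,0,0.05],[0,0,0,0,0,0,0.05],[0,0,0,0,0,0,0.05]]'
```

```text
time_s: 39.43
tool_pos: [0.4582, 0.0529, 0.0667]
tool_rot: [-180.0, -0.1, -30.2]
force: [0.8, 0.2, 0.4]
grip_width: 0.0501
grasp_force: 0.0
time_s: 39.85
tool_pos: [0.4568, 0.0527, 0.0411]
tool_rot: [180.0, 0.0, -30.2]
force: [0.3, 0.0, 0.4]
grip_width: 0.0499
grasp_force: 0.0
```

```bash
python3 -m jog '[[0,0,0.002,0,0,0,0.05],[0,0,0,0,0,0,0.05],[0,0,0,0,0,0,0.02],[0,0,0,0,0,0,0.02],[0,0,0,0,0,0,0.02],[0,0,0,0,0,0,0.02],[0,0,0,0,0,0,0.02],[0,0,0,0,0,0,0.02],[0,0,0,0,0,0,0.02],[0,0,0,0,0,0,0.02]]' 12
python3 -m jog '[[0,0,-0.01,0,0,0,0.02],[0,0,-0.03,0,0,0,0.02],[0,0,-0.035,0,0,0,0.02],[0,0,-0.035,0,0,0,0.02],[0,0,-0.035,0,0,0,0.02],[0,0,-0.035,0,0,0,0.02],[0,0,-0.035,0,0,0,0.02],[0,0,-0.035,0,0,0,0.02],[0,0,0,0,0,0,0.02],[0,0,0,0,0,0,0.02]]'
python3 - <<'E'
from h import *
R,p=go([(.51,-.02,.30)]);go([(.50,-.12,.30),(.4625,-.2775,.30)],55,R,p)
E
```

```text
time_s: 40.68
tool_pos: [0.4571, 0.0529, 0.0394]
tool_rot: [-180.0, -0.0, -30.2]
force: [-0.4, 0.3, 1.2]
grip_width: 0.0317
grasp_force: 12.0
time_s: 41.52
tool_pos: [0.4581, 0.0528, 0.2915]
tool_rot: [-179.8, -0.1, -30.2]
force: [0.1, -0.3, -1.8]
grip_width: 0.0323
grasp_force: 12.0
shift [ 0.0815  0.0367 -0.0085] rows>=2
turn [-0.0015 -0.0048 -1.4877]
shift [-0.0877  0.0492  0.    ] rows>=3
shift [-0.1505  0.0596  0.    ] rows>=4
```

```bash
python3 -m jog '[[0.02,0.009,-0.003,0,0,0,0.02],[0.03,0.014,-0.003,0,0,0,0.02],[0.0315,0.0137,-0.003,0,0,0,0.02],[0,0,0,0,0,-0.1144,0.02],[0,0,0,0,0,-0.1144,0.02],[0,0,0,0,0,-0.1144,0.02],[0,0,0,0,0,-0.1144,0.02],[0,0,0,0,0,-0.1144,0.02],[0,0,0,0,0,-0.1144,0.02],[0,0,0,0,0,-0.1144,0.02],[0,0,0,0,0,-0.1144,0.02],[0,0,0,0,0,-0.1144,0.02]]' >/dev/null
python3 -m jog '[[0,0,0,0,0,-0.1144,0.02],[0,0,0,0,0,-0.1144,0.02],[0,0,0,0,0,-0.1144,0.02],[0,0,0,0,0,-0.1144,0.02],[0,0,0,0,0,0,0.02],[-0.022,0.0123,0,0,0,0,0.02],[-0.022,0.0123,0,0,0,0,0.02],[-0.022,0.0123,0,0,0,0,0.02],[-0.022,0.0123,0,0,0,0,0.02],[0,0,0,0,0,0,0.02],[0,0,0,0,0,0,0.02]]'
python3 - <<'E'
from h import *
R,p=go([(.4625,-.2775,.30),(.4625,-.2775,.12)],55)
E
```

```text
time_s: 43.43
tool_pos: [0.4978, -0.1219, 0.2975]
tool_rot: [-179.9, 0.0, 54.6]
force: [0.4, 0.5, -1.1]
grip_width: 0.032
grasp_force: 12.0
turn [-0.0013  0.0004 -0.0069]
shift [-0.1477  0.0603 -0.0025] rows>=4
shift [-0.   -0.    0.18] rows>=5
```

```bash
python3 - <<'E'
from h import *
S=env.get_calibration("scene");D=env.get_calibration("side")
a,b=ray(S,330,375),ray(D,243,60);p=tri([a,b]);print(p,[np.linalg.norm(np.cross(p-o,d)) for o,d in(a,b)])
E
```

```text
[ 0.4225 -0.2685  0.2432] [np.float64(0.0009829797013045326), np.float64(0.0009829797013043552)]
```

```bash
python3 -m jog '[[0,0,0,0,0,0.115,0.02],[0,0,0,0,0,0.115,0.02],[0,0,0,0,0,0.115,0.02],[0,0,0,0,0,0.115,0.02],[0,0,0,0,0,0.115,0.02],[0,0,0,0,0,0.115,0.02],[0,0,0,0,0,0,0.02],[0,0,0,0,0,0,0.02]]' >/dev/null
python3 - <<'E'
from h import *
import cv2
obs();R,p=go([(.478,-.290,.30),(.478,-.290,.12)],15)
k=env.get_calibration("wrist");c={**k,"pose":np.load("w8.npy")}
a=cv2.imread("pics/w8.png");h=cv2.cvtColor(a,cv2.COLOR_BGR2HSV);m=cv2.inRange(h,(0,100,30),(8,255,255))|cv2.inRange(h,(172,100,30),(180,255,255))
m[:300]=0;ys,xs=np.nonzero(m[:,290:345]);xs=xs+290;i=ys.argmin();print(len(ys),xs[i],ys[i],ys.max())
S=env.get_calibration("scene");D=env.get_calibration("side")
if len(ys):
    r=ray(c,xs[i],ys[i]);q=tri([r,ray(S,330,375)]);print(q,tri([r,ray(S,330,375),ray(D,243,60)]))
E
```

```text
44.1 [ 0.4987 -0.119   0.2977] [-179.9805    0.0569   15.67  ] F [ 0.0727  0.4567 -0.0611] w 0.03176927056901385 11.995361863228027
turn [-0.0003  0.001   0.0117]
shift [-0.0642  0.1598 -0.0023] rows>=4
shift [-0.   -0.    0.18] rows>=5
28 318 372 383
[ 0.4223 -0.2682  0.2438] [ 0.4221 -0.2681  0.2434]
```

```bash
python3 -m jog '[[-0.0128,0.032,0,0,0,0,0.02],[-0.0128,0.032,0,0,0,0,0.02],[-0.0128,0.032,0,0,0,0,0.02],[-0.0128,0.032,0,0,0,0,0.02],[-0.013,0.032,0,0,0,0,0.02],[0,0,0,0,0,0,0.02],[0,0,0,0,0,0,0.02],[0,0,0,0,0,0,0.02]]'
python3 - <<'E'
from h import *
import cv2
R,p=go([(.478,-.290,.12),(.478,-.290,.0445)],15);print(env.get_obs()["qpos"])
S=env.get_calibration("scene")
# flag visible in scene/side: red pixels near, centroid shift vs start
for n in("scene","side"):
    a=env.read_camera(n);cv2.imwrite(f"pics/{n}20.png",a)
E
```

```text
time_s: 44.77
tool_pos: [0.4798, -0.2908, 0.2978]
tool_rot: [-180.0, 0.0, 15.5]
force: [0.9, 0.7, -0.7]
grip_width: 0.0321
grasp_force: 12.0
turn [-0.0008  0.0006  0.0095]
shift [-0.0015 -0.0012  0.1778] rows>=5
shift [-0.     -0.      0.0755] rows>=2
[-31.1159  10.905   68.596   91.0016 -10.1859  85.1122 -36.4439]
```

```bash
python3 -m jog '[[-0.0015,-0.001,0.02,0,0,0,0.02],[0,0,0.02,0,0,0,0.02],[0,0,0.02,0,0,0,0.02],[0,0,0,0,0,0,0.02],[0,0,0,0,0,0,0.02]]'
python3 - <<'E'
from h import *
R,p=go([(.478,-.290,.12)],15);o=env.get_obs();print(o["qpos"],o["effort"],o["wrist_torque"])
E
```

```text
time_s: 45.28
tool_pos: [0.4784, -0.2888, 0.238]
tool_rot: [-179.9, 0.0, 15.7]
force: [0.7, 0.1, -0.5]
grip_width: 0.0322
grasp_force: 12.0
turn [-0.0015  0.0006  0.0117]
shift [-0.0007  0.001   0.118 ] rows>=3
[-30.2628  12.6288  67.7085  96.7933 -11.9328  78.6854 -34.9866] [ -0.0111 -21.8499   6.2521 -29.6403  -0.0986   0.0004   0.0249] [-0.0817  0.1531 -0.0212]
```

```bash
python3 -m jog '[[0,0.001,0.02,0,0,0,0.02],[0,0,0.02,0,0,0,0.02],[0,0,0.02,0,0,0,0.02],[0,0,0.02,0,0,0,0.02],[0,0,0,0,0,0,0.02],[0,0,0,0,0,0,0.02]]'
python3 - <<'E'
from h import *
R,p=go([(.478,-.290,.07)],15);o=env.get_obs();print(o["qpos"],o["effort"],o["wrist_torque"])
E
```

```text
time_s: 45.78
tool_pos: [0.4788, -0.2914, 0.1592]
tool_rot: [180.0, -0.0, 15.5]
force: [0.7, 0.3, 0.1]
grip_width: 0.032
grasp_force: 12.0
turn [ 0.0002 -0.0001  0.0096]
shift [-0.0004 -0.0016  0.0892] rows>=3
[-26.4277  17.4974  65.0171 102.641  -16.7976  70.5594 -31.1826] [ -0.0638 -25.8062   8.1721 -27.8971  -0.1212   0.0235   0.0329] [-0.0565  0.1359  0.0036]
```

```bash
python3 -m jog '[[0,-0.001,0.02,0,0,0,0.02],[0,0,0.02,0,0,0,0.02],[0,0,0.015,0,0,0,0.02],[0,0,0,0,0,0,0.02],[0,0,0,0,0,0,0.02]]'
python3 -m jog '[[0,0,0.012,0,0,0,0.02],[0,0,0.012,0,0,0,0.02],[0,0,0,0,0,0,0.02],[0,0,0,0,0,0,0.02]]'
python3 - <<'E'
from h import *
R,p=go([(.478,-.290,.0445)],15);o=env.get_obs();print(o["qpos"],o["effort"],o["wrist_torque"])
E
```

```text
time_s: 46.2
tool_pos: [0.4789, -0.2912, 0.1049]
tool_rot: [179.9, -0.1, 15.5]
force: [-0.6, -0.1, 0.4]
grip_width: 0.0321
grasp_force: 12.0
time_s: 46.53
tool_pos: [0.4775, -0.2907, 0.0787]
tool_rot: [-180.0, 0.1, 15.5]
force: [-0.4, 0.1, -1.2]
grip_width: 0.032
grasp_force: 12.0
turn [-0.0008  0.001   0.0081]
shift [ 0.0007 -0.0005  0.0342] rows>=1
[-21.8628  23.2331  60.7063 107.4116 -22.748   62.736  -26.9028] [ -0.0825 -31.3545  10.5045 -26.1279  -0.1108   0.0009   0.025 ] [-0.1215  0.1973 -0.0234]
```

```bash
python3 -m jog '[[0,0,0.009,0,0,0,0.02],[0,0,0.009,0,0,0,0.02],[0,0,0,0,0,0,0.02],[0,0,0,0,0,0,0.02]]'
python3 -m jog '[[0,0,0.006,0,0,0,0.02],[0,0,0.005,0,0,0,0.02],[0,0,0,0,0,0,0.02],[0,0,0,0,0,0,0.02]]'
python3 -m jog '[[0,0,0.003,0,0,0,0.02],[0,0,0,0,0,0,0.02],[0,0,0,0,0,0,0.02]]'
```

```text
time_s: 46.87
tool_pos: [0.4773, -0.2907, 0.0605]
tool_rot: [-180.0, 0.1, 15.5]
force: [-0.1, 0.5, -0.9]
grip_width: 0.0322
grasp_force: 12.0
time_s: 47.2
tool_pos: [0.4777, -0.2908, 0.0499]
tool_rot: [-180.0, 0.0, 15.5]
force: [-0.9, -0.4, -0.5]
grip_width: 0.0318
grasp_force: 12.0
time_s: 47.45
tool_pos: [0.4779, -0.2909, 0.0472]
tool_rot: [-180.0, -0.0, 15.5]
force: [0.2, -0.2, -0.2]
grip_width: 0.0319
grasp_force: 12.0
```

```bash
python3 -m jog '[[0,0,0.0015,0,0,0,0.02],[0,0,0.001,0,0,0,0.02],[0,0,0,0,0,0,0.02],[0,0,0,0,0,0,0.02]]'
python3 -m jog '[[0,0,0.001,0,0,0,0.02],[0,0,0,0,0,0,0.02],[0,0,0,0,0,0,0.02]]'
```

```text
time_s: 47.78
tool_pos: [0.4779, -0.2909, 0.0448]
tool_rot: [-180.0, -0.0, 15.5]
force: [0.1, 0.1, 0.3]
grip_width: 0.032
grasp_force: 12.0
time_s: 48.03
tool_pos: [0.4782, -0.2912, 0.0443]
tool_rot: [180.0, -0.0, 15.5]
force: [-0.7, 0.1, 4.9]
grip_width: 0.0323
grasp_force: 12.0
```

Contact with the floor. Release narrowly and rise straight.

```bash
python3 -m jog '[[0,0,0,0,0,0,0.036],[0,0,0,0,0,0,0.039],[0,0,0,0,0,0,0.039],[0,0,0,0,0,0,0.039],[0,0,-0.005,0,0,0,0.039],[0,0,-0.015,0,0,0,0.039],[0,0,-0.025,0,0,0,0.039],[0,0,-0.03,0,0,0,0.039],[0,0,0,0,0,0,0.039]]'
python3 -m jog '[[0,0,-0.03,0,0,0,0.039],[0,0,-0.03,0,0,0,0.039],[0,0,-0.03,0,0,0,0.039],[0,0,-0.03,0,0,0,0.039],[0,0,-0.03,0,0,0,0.039],[0,0,-0.03,0,0,0,0.039],[0,0,0,0,0,0,0.039],[0,0,0,0,0,0,0.039]]'
python3 - <<'E'
from h import *
go([(.50,-.12,.32),(.52,.0,.32)],15);print(env.get_obs()["qpos"])
E
```

```text
time_s: 48.78
tool_pos: [0.4808, -0.2937, 0.1249]
tool_rot: [179.7, -0.4, 15.4]
force: [0.5, -1.0, -0.4]
grip_width: 0.0393
grasp_force: 0.0
time_s: 49.45
tool_pos: [0.4785, -0.2919, 0.3011]
tool_rot: [179.9, -0.2, 15.4]
force: [-0.8, -0.1, -1.1]
grip_width: 0.039
grasp_force: 0.0
turn [ 0.0018 -0.0039  0.0077]
shift [ 0.0653 -0.1605 -0.0189] rows>=4
shift [ 0.0504 -0.1107 -0.    ] rows>=3
[-30.2179   9.7206  66.9762  90.9752  -9.083   85.0312 -37.3399]
```

```bash
python3 -m jog '[[0.016,-0.04,-0.004,0,0,0,0.039],[0.016,-0.04,-0.004,0,0,0,0.039],[0.016,-0.04,-0.004,0,0,0,0.039],[0.016,-0.04,-0.004,0,0,0,0.039],[0,0,0,0,0,0,0.039],[0,0,0,0,0,0,0.039],[0,0,0,0,0,0,0.039]]' >/dev/null
python3 - <<'E'
from h import *
import cv2
obs();W=env.get_calibration("wrist");im={n:env.read_camera(n) for n in("wrist","scene","side")}
for n in im: cv2.imwrite(f"pics/{n}30.png",im[n])
def proj(c,p):
    q=np.linalg.inv(c["pose"])@np.r_[p,1];f=240/np.tan(np.radians(c["fov_y"]/2));return np.array([c["cx"]-f*q[0]/q[2],c["cy"]+f*q[1]/q[2]])
C={"wrist":W,"scene":env.get_calibration("scene"),"side":env.get_calibration("side")}
exp={"tablet cap":(.4745,-.227,.091),"bulb":(.478,-.291,.105),"soap cap":(.560,.247,.136),"slim cap":(.671,.105,.113),"wide cap":(.687,.0415,.114)}
for k,p in exp.items():
    print(k)
    for n,c in C.items():
        u,v=proj(c,p);iu,iv=int(u),int(v)
        if 4<iu<636 and 4<iv<476: print("  ",n,(iu,iv),im[n][iv-2:iv+3,iu-2:iu+3].reshape(-1,3).mean(0).round())
# masks on caps
h=cv2.cvtColor(im["scene"],cv2.COLOR_BGR2HSV)
def blob(img,lo,hi,ctr,r,c,z):
    h=cv2.cvtColor(img,cv2.COLOR_BGR2HSV);m=cv2.inRange(h,lo,hi);w=np.zeros_like(m);cv2.circle(w,tuple(int(t) for t in ctr),r,255,-1);m&=w
    n,_,st,ce=cv2.connectedComponentsWithStats(m)
    if n>1:
        i=1+st[1:,4].argmax();x,y,ww,hh,_=st[i];print(st[i],onplane(c,x+ww/2-.5,y+hh/2-.5,z)[:2])
for n in("wrist","scene"):
    print(n)
    blob(im[n],(0,0,0),(180,255,45),proj(C[n],exp["tablet cap"]),30,C[n],.088)
    blob(im[n],(0,0,0),(180,255,45),proj(C[n],exp["bulb"]),12,C[n],.095)
for n in("scene","side"):
    print(n)
    blob(im[n],(50,100,40),(80,255,255),proj(C[n],exp["wide cap"]),22,C[n],.11)
    blob(im[n],(0,0,200),(180,40,255),proj(C[n],exp["soap cap"]),20,C[n],.136)
E
```

```text
50.0333 [ 0.4956 -0.1263  0.3134] [-179.9988    0.0806   15.4869] F [ 0.7728 -0.7176  0.2099] w 0.03897681126507348 0.0
tablet cap
   wrist (393, 247) [17. 17. 17.]
   scene (341, 365) [31. 29. 28.]
   side (245, 135) [42. 42. 41.]
bulb
   wrist (448, 262) [8. 8. 9.]
   scene (356, 389) [33. 48. 63.]
   side (224, 121) [120. 125. 120.]
soap cap
   scene (287, 174) [ 86. 121. 117.]
   side (399, 227) [233. 232. 223.]
slim cap
   scene (353, 207) [26. 25. 24.]
   side (300, 235) [213. 229. 227.]
wide cap
   scene (371, 225) [216. 233. 234.]
   side (268, 225) [202. 226. 223.]
wrist
[ 365  218   42   44 1291] [ 0.4814 -0.2148]
[436 251  15  17 178] [ 0.4783 -0.2883]
scene
[331 353  20  29 455] [ 0.471  -0.2289]
[350 389  10   7  52] [ 0.473  -0.2911]
scene
[362 219  18  19 121] [0.6831 0.038 ]
side
[259 219  22  14  88] [0.6838 0.0398]
[379 211  41  35 579] [0.5632 0.2471]
```

```bash
python3 -c "
from cell import env
print(env.sign_off())"
```

```text
the job is handed in; nothing more can be done
None
```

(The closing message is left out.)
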